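# Cover a sample cell and throw its toggle clamp with the extension bar

### The job

Close the sample cell: lower the cover plate onto the cell's bed so that both dowel pins go through its holes and it lies flat, and let go of it. Then take the orange-handled extension bar from its black rest, push its steel end home into the red clamp lever's socket and, moving the lever only with the bar, throw the lever over past its dead point until it is fully closed and the clamp's foot presses on the cover. Finally draw the bar out and lay it back in its rest as it lay before, disturbing nothing else.

Things in the scene. Friction and masses are not known exactly. Their poses are not given: they have to be found in the camera images.
- cover_rib (a point): Upright blue grip rib on the middle of the cover plate, to grasp it by: 44 mm along the plate's x, 14 mm thick along y, 30 mm tall. This point is its middle, over the plate's centre and 23 mm above the plate's underside. x along the plate's long side, z up.
- cover: Aluminium cover plate, 110 x 80 x 8 mm, 0.25 kg, flat on the worktop at the left at the start. Origin: centre of its underside; x along the 110 mm side, z up. Two through holes, 10.5 mm across, at (x, y) = (+40, +26) and (-40, -26) mm; a half turn about z makes no difference.
- cell_bed (a point): Centre of the top face of the cell's aluminium bed (116 x 86 mm, 28 mm above the worktop, flat round window) on the fixed clamp fixture. x level from the clamp towards the cell, z up. Seated, the cover's origin is here and its x lies along this x, either way round. The fixture's grey base, 12 mm thick, 110 mm wide, reaches from 191 mm at -x to 79 mm at +x of this point.
- pin0 (a point): Tip of one upright steel dowel pin, 8 mm in diameter, 16 mm high, its top 5 mm tapered; at (x, y) = (+40, +26) mm from cell_bed.
- pin1 (a point): Tip of the other, equal dowel pin, at (x, y) = (-40, -26) mm from cell_bed.
- lever_hinge (a point): Hinge of the red clamp lever: level axis along the fixture's y, 64 mm above the worktop, 131 mm from cell_bed towards the fixture's -x. Axes turn with the lever: x from the socket's mouth to the hinge (the way the bar is pushed in), y along the hinge. Open, the socket points up, leaning 20 degrees from vertical to the fixture's -x (away from the cell); closed, leaning 80 degrees, almost level.
- lever_socket (a point): Centre of the bottom of the lever's square socket, 20 mm from the hinge axis (axes as lever_hinge). The socket is 17 x 17 mm inside, 25 x 25 mm outside, 48 mm deep, its mouth 68 mm from the hinge axis. The bar is home when its tip is at the bottom; it then has about 0.1 rad of play either way.
- lever (a joint): Lever angle, rad: 0 open (stop, start), 1.047 closed (stop); growing, the socket swings down to the fixture's -x. Over-centre spring: about 1.1 N m to start it from 0, falling to nothing at the dead point at 0.70; short of that it springs back open, past it it springs on to closed and stays. The foot's spring resists a little in the last 0.03.
- bar_grip (a point): Where to grasp the extension bar: on its axis in the orange handle (18 x 18 mm square), across the handle's sides along y, near the centre of mass, 125 mm from the tip, 75 mm from the handle's end. x along the bar to the tip; y level while it lies in its rest, sloping 35 degrees down to the tip.
- bar: Extension bar, straight, 200 mm long, 0.22 kg: orange square handle 106 mm long, round steel end 12 mm in diameter and 94 mm long, its last 8 mm tapered. Origin and axes as bar_grip.
- bar_tip (a point): Middle of the end face of the bar's steel tip (axes as bar_grip).
- rest_seat (a point): Where bar_grip is when the bar lies in its fixed black rest, 106 mm above the worktop: x along the seated bar to its tip (35 degrees down), y level, z upward across the bar. Saddles open along z: 98 mm towards the tip (17 mm wide) and 58 mm towards the handle's end (23 mm wide), lips 7 mm above the bar's axis; end stop just past the tip. Free below between them down to a 10 mm base.
- clamp_arm: Steel clamp arm of the fixture, 20 mm wide, pivot 111 mm from cell_bed towards -x; raised at the start, to about 150 mm above the worktop. Only the lever moves it. Closed, its foot presses on the cover 36 mm from the centre on the clamp's side.
- clamp_foot: The sprung rubber foot of the clamp arm, 16 mm in diameter.
- petri: Bystander: clear petri dish, 62 mm across, 14 mm high, near the front edge.
- tweezers: Bystander: steel tweezers, 127 mm, lying near the front edge.
- weight: Bystander: brass calibration weight, 18 mm across, 31 mm high, at the back left.
- lab_timer: Bystander: white timer, 55 x 62 x 14 mm, at the left.
- blue_jar: Bystander: jar with blue lid, 54 mm across, 55 mm high, behind the fixture.
- felt_marker: Bystander: red and white marker, 135 mm, near the front edge at the right.
- red_lever: The red socket tube of the lever (origin at the hinge, axes as lever_hinge).

How it is judged:
On the way, in this order (a step that is already met when the one before it is completed fails the run):
1. the cover plate lies flat on the bed with both pins in its holes, released, the lever still open (horizontal distance between cover and cell_bed below 0.004 m and z of cover in the frame of cell_bed below 0.003 m and angle between the x axis of cover and the x axis of cell_bed, either way round below 0.06 rad and angle between cover's own z axis and vertical below 0.04 rad and contact force between cover and the fingers below 0.5 N and value of joint lever below 0.1 rad), for 0.2 s.
2. the bar's tip is home in the lever's socket (within 12 mm of its bottom) with the lever still short of 0.35 rad (distance between bar_tip and lever_socket below 0.012 m and angle between the x axis of bar_grip and the x axis of lever_socket, either way round below 0.25 rad and value of joint lever below 0.35 rad), for 0.1 s.
3. the lever is fully closed (over 1.0 rad) with the bar still in its socket (value of joint lever above 1 rad and distance between bar_tip and lever_socket below 0.03 m), for 0.1 s.
At the end, for the whole second after the job is handed in: Cover on the bed: centre within 4 mm, underside within 3 mm, turned under 0.06, tilted under 0.04 rad. Lever beyond 1.0 rad, the foot pressing on the cover with over 1.5 N. Bar still, in its rest: grip within 15 mm of its seat, axis within 0.12 rad. Cover still. Bystanders within 30 mm (horizontal distance between cover and cell_bed below 0.004 m and z of cover in the frame of cell_bed below 0.003 m and angle between the x axis of cover and the x axis of cell_bed, either way round below 0.06 rad and angle between cover's own z axis and vertical below 0.04 rad and value of joint lever above 1 rad and contact force between clamp_foot and cover above 1.5 N and distance between bar_grip and rest_seat below 0.015 m and angle between the x axis of bar_grip and the x axis of rest_seat, either way round below 0.12 rad and linear speed of each of bar, cover below 0.02 m/s); the robot touches nothing.
It fails at once if the robot's hand or arm moves the clamp lever or clamp arm directly (over 3 N) instead of with the bar (contact force between any of clamp_arm, red_lever and the fingers above 3 N or contact force between any of clamp_arm, red_lever and the arm above 3 N).
It fails at once if a bystander is shifted by more than 30 mm (distance of any of petri, tweezers, weight, lab_timer, blue_jar, felt_marker from where it was at the start of the episode above 0.03 m).
It also fails if it takes over 72 s, if anything falls off the work surface, if the arm or the gripper's body presses on something with over 40 N, if the wrist force passes 120 N, or if a joint passes its speed limit or range.

### The arm

A 6-joint arm with a two-finger parallel gripper is mounted at the origin on a cart in front of the work surface, level with it; the furniture and walls round the work are solid. World frame = base frame: x ahead of the robot, y to its left, z up, the work surface at z = 0. Lengths are in m, angles in rad, forces in N, time in s.
With the tool pointing down it reaches from about 0.375 to 0.9 m from the base axis. Payload 3.1 kg.
Tool frame: the origin (TCP) lies at the very end of the fingers, on their centre line; the grasp point (between the pads) lies 19 mm behind it; x points along the fingers, y is the direction in which the jaws open and shut, and the axes are right-handed (so a half turn about x gives the same grasp; the last joint's range is limited). The gripper opens to 85 mm and grips with 20 to 120 N. Pads are 22 mm wide; open, the fingers measure 114 mm over their backs; the gripper's body (76 mm by 85 mm) begins 54 mm behind the grasp point. The pads swing forward as they close: fully open they stand 13 mm farther back than shut.
Start: joints at [-1.3, 0.527, 1.433, -0, 1.181, -0.178], TCP at [0.271, -0.563, 0.231] pointing down, gripper open.
Joint ranges: [-3.08, 3.08], [-0.75, 2.2], [0.22, 2.44], [-1.43, 4.57], [0, 2.65], [-2.85, 2.85]. Speed limits (rad/s): [2.79, 2.79, 3.14, 3.14, 3.14, 3.14].

### API

Orientations are given as a unit quaternion [x, y, z, w].
In Python, from station import sense, snapshot, camera_model, sign_off gives the robot as it stands.
- The arm moves only by the tool step_arm, never from a script. Its argument "increments" is one flat list of numbers, 5 for each row, row after row: the shift along the tool's x, y, z in units of 60 mm (1.0 is 60 mm), then the turn about the tool's x in units of 5 degrees (1.0 is 5 degrees), then the closure, from 0 (fully open) to 1 (shut). A call has exactly 5 rows; each row is the pose to reach, as a shift and turn from the pose measured when the call began, along the tool's axes at that moment; what a row does not reach only later rows make up. A row lasts 1/8 s, in which the tool goes at most 62.5 mm and 10.7 degrees, less where a joint would pass 70% of its speed; a pose out of reach is approached as far as the arm can. A call with a gripper value outside its range is refused whole. The fingers move at their own pace and stop on an object; "grip_force" is the grip in N (left out, the last holds). Time passes only in rows, so rows that repeat a pose let the fingers close, or fill a call up. It gives the time, the measured TCP pose, the force and the opening at its end, in the units of the state.
- sense(): the state, without advancing time (a new reading comes with each control period).
- snapshot(name): name is "side" or "top" or "wrist"; returns the picture (400x640x3 uint8, blue, green, red); there is no depth.
- camera_model(name): a dict with "vertical_fov" (degrees; the focal length in pixels is half the picture's height over the tangent of half this angle, whatever the lens; pixels are square), "cx", "cy" (the principal point, pixels), "R" (3x3) and "t" (3): a world point X has camera coordinates R X + t. Camera axes: x right, y down, z forward; pixel columns grow to the right and rows downward; lengths in m; the calibration is good to about 2 mm. A picture is of the moment at which its call begins: read the wrist's pose just before it. camera_model takes no time and is no camera call; for the wrist camera it gives the pose at the moment of the call.
- sign_off(): hands the job in, once; it reports no verdict.
The state is a dict: "t": time; "q": joint angles; "qd": joint speeds; "tau": joint torques, N m; "tcp_pos": TCP position; "tool_rot": TCP orientation; "force": force on the tool from outside, world axes, zero at the start; "ft_torque": the same for the moment, N m; "finger_gap": opening from 0.0 (shut) to 1.0 (fully open).
Only numpy, scipy, OpenCV 4.12 (cv2) and the standard library are available. Lean on these libraries where they do the work, as an engineer would, in place of code of your own. Each camera call takes 0.05 s, during which the arm holds its last target. There are 200 camera calls.

## Working session

There is one attempt and no reset: what is moved stays moved. The work goes in short steps, Python scripts to look and compute and a tool call to move; the robot and the scene stay as the last step left them, time stands still between calls to the robot, and variables do not carry over. Pictures are saved under pics/ and viewed, about 8 in all and at most 12, crops included, and the job is handed in when it is done.

Besides the shell and the picture viewer there is one more tool, called after ">>>" in YAML: its name, and indented under it one key for each argument. step_arm: Moves the arm, as the interface text tells. Its arguments: {"type":"object","properties":{"increments":{"type":"array","items":{"type":"number"}},"grip_force":{"type":"number"}},"required":["increments"]}

```bash
mkdir -p pics; ls; cat > h.py <<'E'
import numpy as np, cv2, json
from station import sense, snapshot, camera_model
from scipy.spatial.transform import Rotation as Ro
def shot(n,f):
    m=camera_model(n); im=snapshot(n); cv2.imwrite('pics/'+f+'.png',im)
    json.dump({k:(v if np.isscalar(v) else np.array(v).tolist()) for k,v in m.items()},open('pics/'+f+'.json','w')); return im
def load(f):
    return cv2.imread('pics/'+f+'.png'),json.load(open('pics/'+f+'.json'))
def ray(m,u,v):
    f=200/np.tan(np.radians(m['vertical_fov'])/2)
    R=np.array(m['R']);t=np.array(m['t'])
    d=R.T@np.array([(u-m['cx'])/f,(v-m['cy'])/f,1]); return -R.T@t,d/np.linalg.norm(d)
def onz(m,u,v,z):
    c,d=ray(m,u,v); return c+d*(z-c[2])/d[2]
def tri(obs):
    A=np.zeros((3,3));b=np.zeros(3);rs=[ray(*o) for o in obs]
    for c,d in rs:
        P=np.eye(3)-np.outer(d,d);A+=P;b+=P@c
    X=np.linalg.solve(A,b); return X,[np.linalg.norm((np.eye(3)-np.outer(d,d))@(X-c)) for c,d in rs]
def proj(m,X):
    f=200/np.tan(np.radians(m['vertical_fov'])/2)
    p=np.array(m['R'])@np.array(X)+np.array(m['t']);return np.round([m['cx']+f*p[0]/p[2],m['cy']+f*p[1]/p[2]],1)
def blobs(im,lo,hi,amin=40):
    k=cv2.inRange(cv2.cvtColor(im,cv2.COLOR_BGR2HSV),lo,hi)
    return [c for c in sorted(cv2.findContours(k,0,2)[0],key=cv2.contourArea,reverse=True) if cv2.contourArea(c)>amin]
E
python3 - <<'E'
from h import *
for n in ('side','top','wrist'):
    shot(n,n+'0'); m=camera_model(n); c,d=ray(m,320,200); print(n,m['vertical_fov'],m['cx'],m['cy'],c,d)
s=sense();print(s['tcp_pos'],s['tool_rot'],Ro.from_quat(s['tool_rot']).as_matrix().round(2))
E
```

```text
pics
side 47.95916400728446 318.3619125216115 207.75637256092975 [ 0.76746181 -0.81871669  1.32941461] [-0.13381838  0.5595038  -0.81795363]
top 51.67431078261373 315.1533925850883 200.27504810127434 [0.35389881 0.03112157 1.49322579] [ 0.17536839 -0.01240759 -0.98442469]
wrist 63.8531667053325 318.0958849571293 196.2134381063284 [ 0.344154   -0.52729832  0.37321508] [-0.28927252 -0.1438556  -0.9463757 ]
[ 0.27104234 -0.56254507  0.23053245] [-0.689347   -0.15795992  0.68940677 -0.15674085] [[-0.    0.43 -0.9 ]
 [ 0.   -0.9  -0.43]
 [-1.   -0.   -0.  ]]
```

View pics/top0.png

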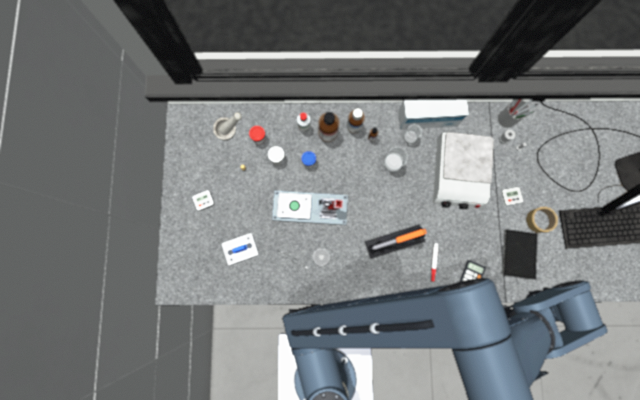

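View pics/side0.png

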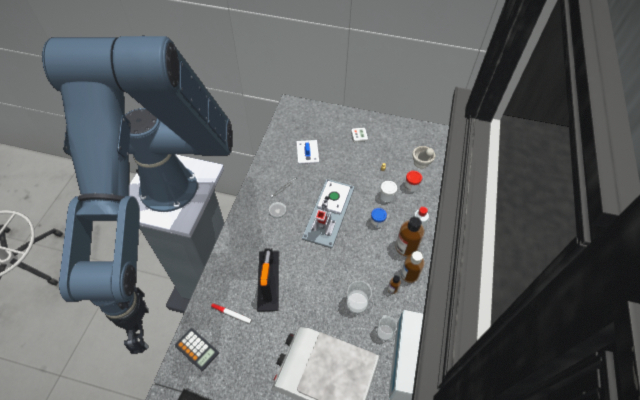

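Both views show the cover (blue rib) at top (240,248) / side (308,150), the cell bed at top (295,206) / side (334,196), the red lever at top (330,208), and the orange bar at top (405,238) / side (266,268), its tip to the left.

```bash
python3 - <<'E'
from h import *
T,mt=load('top0');S,ms=load('side0')
def one(im,m,lo,hi,near,nm):
    b=[c for c in blobs(im,lo,hi,12)]
    b=min(b,key=lambda c:np.hypot(*(np.array(cv2.minAreaRect(c)[0])-near)))
    M=cv2.moments(b);r=cv2.minAreaRect(b);bp=cv2.boxPoints(r);
    print(nm,'cent',round(M['m10']/M['m00'],1),round(M['m01']/M['m00'],1),'area',M['m00'],np.round(bp,1).tolist())
    return M['m10']/M['m00'],M['m01']/M['m00'],bp
B=((100,120,60),(125,255,255)); O=((5,150,120),(16,255,255)); G=((45,80,40),(85,255,255)); R=((172,120,80),(180,255,255));R2=((0,120,60),(4,255,255))
for nm,cl,nt,nS in (('rib',B,(240,248),(308,150)),('orange',O,(407,237),(266,268)),('green',G,(294,206),(334,196)),('lever',R2,(332,208),(322,216))):
    a=one(T,mt,*cl,nt,nm+' T');b=one(S,ms,*cl,nS,nm+' S')
    X,e=tri([(mt,a[0],a[1]),(ms,b[0],b[1])]);print('  ',X.round(4),np.round(e,4),'range',np.hypot(X[0],X[1]).round(3))
    z={'rib':.038,'orange':.115,'green':.028,'lever':.1}[nm]
    print('  topbox',[onz(mt,*p,z)[:2].round(3).tolist() for p in a[2]])
W=[c for c in blobs(T,(0,0,200),(180,40,255),60)]
for c in W:
    r=cv2.minAreaRect(c)
    if np.hypot(r[0][0]-240,r[0][1]-248)<15 or np.hypot(r[0][0]-295,r[0][1]-206)<15:
        print('white',r,[onz(mt,*p,.008 if r[0][0]<260 else .028)[:2].round(3).tolist() for p in cv2.boxPoints(r)])
cv2.imwrite('pics/c0.png',np.hstack([cv2.resize(T[170:290,200:440],None,fx=3,fy=3,interpolation=2)[:, :]]))
E
```

```text
rib T cent 239.4 248.5 area 41.5 [[232.3000030517578, 248.89999389648438], [245.5, 244.5], [246.6999969482422, 248.10000610351562], [233.5, 252.5]]
rib S cent 307.0 149.5 area 40.5 [[305.0, 143.0], [309.0, 143.0], [309.0, 155.0], [305.0, 155.0]]
   [0.4436 0.3014 0.0121] [0.0005 0.0005] range 0.536
  topbox [[0.441, 0.322], [0.456, 0.276], [0.444, 0.271], [0.429, 0.317]]
orange T cent 410.5 235.4 area 173.0 [[395.20001220703125, 236.60000610351562], [423.70001220703125, 227.10000610351562], [426.0, 234.0], [397.5, 243.5]]
orange S cent 264.1 273.9 area 131.0 [[258.79998779296875, 284.5], [262.5, 262.1000061035156], [269.5, 263.20001220703125], [265.70001220703125, 285.6000061035156]]
   [ 0.4764 -0.2883  0.112 ] [0.0011 0.0011] range 0.557
  topbox [[0.473, -0.236], [0.505, -0.333], [0.481, -0.339], [0.45, -0.243]]
green T cent 294.2 205.1 area 37.0 [[291.0, 202.0], [298.0, 202.0], [298.0, 209.0], [291.0, 209.0]]
green S cent 333.7 195.6 area 41.5 [[328.6000061035156, 196.8000030517578], [331.6000061035156, 190.8000030517578], [338.79998779296875, 194.39999389648438], [335.7999877929
[... 214 characters left out ...]
 201.0], [340.0, 206.0], [337.0, 206.0]]
lever S cent 320.2 214.7 area 31.0 [[316.20001220703125, 216.39999389648438], [318.1000061035156, 210.6999969482422], [324.3999938964844, 212.8000030517578], [322.5, 218.5]]
   [ 0.5858 -0.0485  0.1229] [0.0007 0.0007] range 0.588
  topbox [[0.598, -0.045], [0.598, -0.055], [0.581, -0.055], [0.581, -0.044]]
white ((309.3696594238281, 206.58563232421875), (72.54595947265625, 29.442550659179688), 3.5763344764709473) [[0.547, 0.184], [0.654, 0.178], [0.636, -0.083], [0.529, -0.074]]
white ((239.34486389160156, 248.55398559570312), (23.694551467895508, 32.810997009277344), 70.82099914550781) [[0.465, 0.373], [0.503, 0.262], [0.423, 0.233], [0.386, 0.342]]
```

View pics/c0.png

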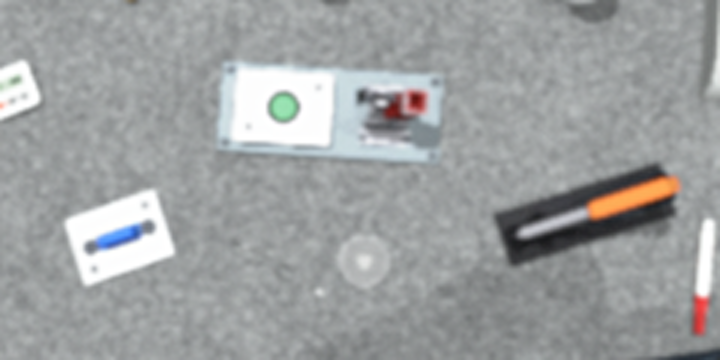

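```bash
cat >> h.py <<'E'
def plan(*tg):
    """tg: (x,y,z,yaw_deg) list; prints tool units from the present pose, then each from the previous"""
    s=sense();p=np.array(s['tcp_pos']);R=Ro.from_quat(s['tool_rot']).as_matrix()
    yw=np.degrees(np.arctan2(R[1,1],R[0,1]));print('t %.2f'%s['t'],'tcp',p.round(4),'yaw %.2f'%yw,'tilt %.3f'%np.degrees(np.arccos(-R[2,0])),'F',np.round(s['force'],1),'gap %.3f'%s['finger_gap'],'q6 %.2f'%s['q'][5])
    for g in tg:
        d=(np.array(g[:3])-p)/.06; a=np.radians(yw); th=(yw-g[3])
        print('  ',np.round([-d[2],d[0]*np.cos(a)+d[1]*np.sin(a),d[0]*np.sin(a)-d[1]*np.cos(a),th/5],3).tolist(),'dist',np.linalg.norm(d).round(2))
        p=np.array(g[:3]);yw=g[3]
E
```

>>> step_arm:
  increments: [-1, -2.4, -4.2, -10, 0, -1, -2.4, -4.2, -10, 0, -1, -2.4, -4.2, -10, 0, -1, -2.4, -4.2, -10, 0, -1, -2.4, -4.2, -10, 0]

```text
t: 0.78
tcp_pos: [0.4366, -0.3212, 0.2913]
tool_rot: [0.557, 0.436, -0.557, 0.435]
force: [0.0, 0.2, -0.6]
finger_gap: 1.0
```

```bash
python3 -c "
from h import *
plan((.46,-.27,.30,19),(.60,.0,.30,-4),(.60,.08,.30,-4),(.45,.30,.22,18.5))"
```

```text
t 0.78 tcp [ 0.4366 -0.3212  0.2913] yaw -13.96 tilt 0.111 F [ 0.   0.2 -0.6] gap 1.000 q6 -0.60
   [-0.145, 0.172, -0.922, -6.592] dist 0.95
   [-0.0, 3.671, -3.495, 4.6] dist 5.07
   [-0.0, -0.093, -1.33, 0.0] dist 1.33
   [1.333, -2.75, -3.483, -4.5] dist 4.63
```

>>> step_arm:
  increments: [-0.15, 0.17, -0.92, -6.6, 0, -0.15, 0.17, -0.92, -6.6, 0, -0.15, 0.17, -0.92, -6.6, 0, -0.15, 0.17, -0.92, -6.6, 0, -0.15, 0.17, -0.92, -6.6, 0]

```text
t: 1.4
tcp_pos: [0.4597, -0.2702, 0.3002]
tool_rot: [0.412, 0.576, -0.411, 0.575]
force: [0.0, 0.3, 0.3]
finger_gap: 0.997
```

```bash
python3 -c "
from h import *
shot('wrist','wb1');plan((.60,.0,.30,-4))"
```

```text
t 1.45 tcp [ 0.4597 -0.2702  0.3002] yaw 18.89 tilt 0.135 F [0.2 0.9 0.3] gap 0.999 q6 -1.07
   [0.003, 3.671, -3.504, 4.578] dist 5.07
```

>>> step_arm:
  increments: [0, 3.67, -3.5, 4.6, 0, 0, 3.67, -3.5, 4.6, 0, 0, 3.67, -3.5, 4.6, 0, 0, 3.67, -3.5, 4.6, 0, 0, 3.67, -3.5, 4.6, 0]

```text
t: 2.08
tcp_pos: [0.5989, -0.0024, 0.3007]
tool_rot: [0.519, 0.482, -0.518, 0.481]
force: [0.8, -1.6, 0.3]
finger_gap: 0.997
```

```bash
python3 -c "
from h import *
shot('wrist','wf1');plan((.60,.09,.30,-4),(.45,.30,.22,18.5))"
```

```text
t 2.12 tcp [0.6019 0.0052 0.3007] yaw -3.93 tilt 0.547 F [2.4 3.3 0.5] gap 1.002 q6 -0.12
   [0.011, -0.128, -1.408, 0.014] dist 1.41
   [1.333, -2.738, -3.317, -4.5] dist 4.5
```

>>> step_arm:
  increments: [0, -0.1, -1.33, 0, 0, 0, -0.1, -1.33, 0, 0, 0, -0.1, -1.33, 0, 0, 0, -0.1, -1.33, 0, 0, 0, -0.1, -1.33, 0, 0]

```text
t: 2.75
tcp_pos: [0.6015, 0.0837, 0.3014]
tool_rot: [0.52, 0.483, -0.514, 0.481]
force: [-0.3, 0.3, 0.8]
finger_gap: 0.998
```

```bash
python3 -c "
from h import *
shot('wrist','wf2');plan((.45,.30,.22,18.5))
import cv2
a=[cv2.imread('pics/%s.png'%n) for n in ('wb1','wf1','wf2')]
cv2.imwrite('pics/m1.png',np.vstack([cv2.resize(np.hstack(a[:2]),(800,250),interpolation=3),cv2.resize(np.hstack([a[2],a[2]*0]),(800,250),interpolation=3)]))"
```

```text
t 2.80 tcp [0.6015 0.0838 0.3014] yaw -4.06 tilt 0.531 F [-0.3 -0.1 -0.2] gap 1.001 q6 0.02
   [1.357, -2.773, -3.416, -4.511] dist 4.6
```

View pics/m1.png

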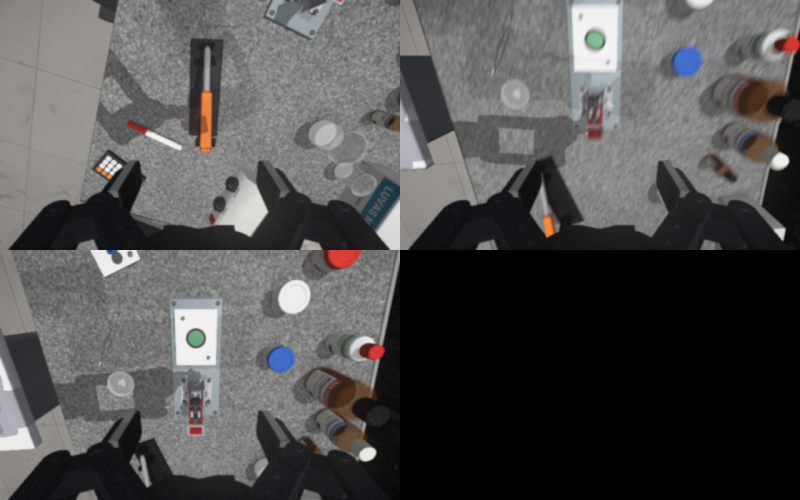

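Top-left shows the bar in its rest near (205,95), and bottom-left shows the fixture seen squarely, with the bed's white face around (195,337), both pins and the red lever mouth at (196,430).

>>> step_arm:
  increments: [1.4, -2.47, -2.52, -4.5, 0, 1.4, -2.47, -2.52, -4.5, 0, 1.4, -2.47, -2.52, -4.5, 0, 1.4, -2.47, -2.52, -4.5, 0, 1.4, -2.47, -2.52, -4.5, 0]

```text
t: 3.42
tcp_pos: [0.462, 0.2464, 0.2172]
tool_rot: [0.415, 0.576, -0.411, 0.573]
force: [0.3, 0.3, -0.4]
finger_gap: 1.0
```

```bash
python3 - <<'E'
from h import *
shot('wrist','wc1');plan()
a=cv2.imread('pics/wc1.png')
f=cv2.imread('pics/wf2.png')[60:320,240:390]
f=cv2.resize(f,None,fx=2,fy=2,interpolation=2)
out=np.zeros((520,800,3),np.uint8);out[:400*500//640,:500]=cv2.resize(a,(500,312),interpolation=3);out[:,500:]=f
cv2.imwrite('pics/m2.png',out)
E
```

```text
t 3.48 tcp [0.4643 0.2458 0.2181] yaw 18.50 tilt 0.497 F [ 0.5 -0.3  1.1] gap 1.000 q6 -0.06
```

View pics/m2.png

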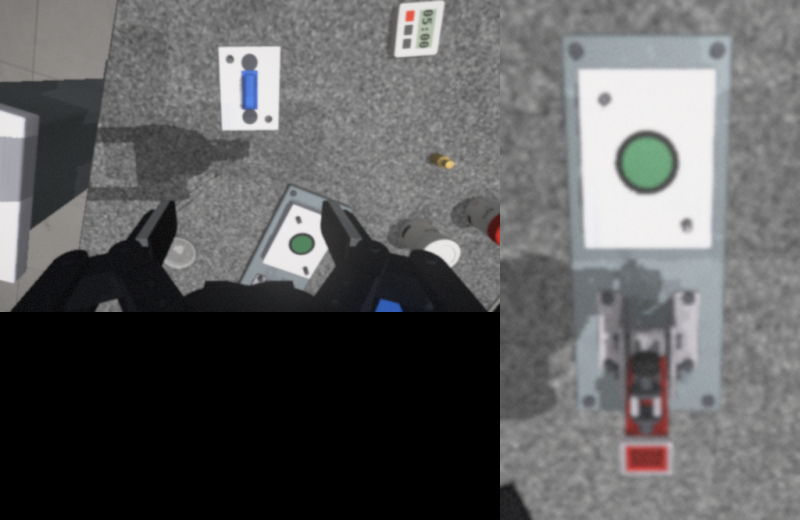

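Left: the cover sits squarely at (250,88) with rib and both holes visible. Right: the bed with its green window, pins at (604,99) and (686,225), and the lever with its mouth at (646,458).

```bash
python3 - <<'E'
from h import *
def rect(f,near,z,lo=(0,0,185),hi=(180,45,255)):
    im,m=load(f)
    c=min(blobs(im,lo,hi,1500),key=lambda c:np.hypot(*(np.array(cv2.minAreaRect(c)[0])-near)))
    h=cv2.convexHull(c)
    P=np.array([onz(m,*p[0],z)[:2] for p in h])
    r=cv2.minAreaRect((P*1000).astype(np.float32));bp=cv2.boxPoints(r)
    e=sorted([bp[1]-bp[0],bp[2]-bp[1]],key=np.linalg.norm)
    ang=np.degrees(np.arctan2(e[1][1],e[1][0]))%180
    print(f,'rect c',np.round(r[0],1),'size',np.round([np.linalg.norm(e[1]),np.linalg.norm(e[0])],1),'long ang %.2f'%ang)
    return r,c
rc=rect('wc1',(320,112),.008); rb=rect('wf2',(313,138),.028); rb1=rect('wf1',(315,60),.028)
# dark spots within the quads
def spots(f,c,amin,amax,z,thr=150):
    im,m=load(f);g=cv2.cvtColor(im,cv2.COLOR_BGR2GRAY);k=np.zeros_like(g);cv2.fillPoly(k,[cv2.convexHull(c)],255);k=cv2.erode(k,np.ones((5,5)))
    d=((g<thr)&(k>0)).astype(np.uint8)
    for q in cv2.findContours(d,0,1)[0]:
        a=cv2.contourArea(q)
        if amin<a<amax:
            M=cv2.moments(q);u,v=M['m10']/a,M['m01']/a;print('  spot',round(u,1),round(v,1),a,onz(m,u,v,z)[:2].round(4))
spots('wc1',rc[1],8,3000,.008); spots('wf2',rb[1],5,3000,.028); 
obs=[]
for f,n in (('wc1',(385,310)),('wf2',(313,140)),('wf1',(315,62))):
    im,m=load(f);c=min(blobs(im,(45,60,40),(85,255,255),100),key=lambda c:np.hypot(*(np.array(cv2.minAreaRect(c)[0])-n)))
    (u,v),r,_=cv2.fitEllipse(c);print(f,'green',round(u,1),round(v,1),np.round(r,1),onz(m,u,v,.028).round(4));obs.append((m,u,v))
print(tri(obs),tri(obs[:2]))
im,m=load('wc1');c=max(blobs(im,(100,120,60),(125,255,255),100),key=lambda c:-abs(cv2.minAreaRect(c)[0][0]-320));M=cv2.moments(c);print('rib',M['m10']/M['m00'],M['m01']/M['m00'],[onz(m,M['m10']/M['m00'],M['m01']/M['m00'],z).round(4) for z in (.03,.038)],cv2.minAreaRect(c))
E
```

```text
wc1 rect c [446.7 301.3] size [110.   80.7] long ang 108.86
wf2 rect c [602.2 114.3] size [133.5  92.3] long ang 85.44
wf1 rect c [602.8 102.3] size [149.2  93.9] long ang 85.77
  spot 343.4 152.4 39.0 [0.4845 0.2723]
  spot 293.9 75.2 53.5 [0.4089 0.3313]
  spot 318.9 113.3 1476.0 [0.4454 0.3033]
  spot 332.5 171.3 6.5 [0.621  0.0639]
  spot 313.0 140.8 728.5 [0.5982 0.1059]
  spot 292.0 109.0 12.0 [0.5748 0.1473]
  spot 346.6 87.0 10.0 [0.6443 0.1686]
wc1 green 385.9 312.7 [21.4 26.1] [0.5993 0.105  0.028 ]
wf2 green 313.1 140.9 [24.6 24.9] [0.5982 0.1058 0.028 ]
wf1 green 311.5 63.6 [25.9 27.2] [0.6001 0.1103 0.028 ]
(array([0.59862564, 0.10798696, 0.03230036]), [np.float64(0.0013714720531395681), np.float64(0.0016029028455076615), np.float64(0.0025026049407429244)]) (array([0.59834906, 0.10611514, 0.02980401]), [np.float64(9.144454745386882e-05), np.float64(9.144454745393124e-05)])
rib 319.4447827852212 114.49025578562728 [array([0.4458, 0.3036, 0.03  ]), array([0.4456, 0.3041, 0.038 ])] ((319.0, 114.5), (49.0, 18.0), 90.0)
```

>>> step_arm:
  increments: [1, 0.02, -0.97, -0.08, 0, 2.0, 0.02, -0.97, -0.08, 0, 2.63, 0.02, -0.97, -0.08, 0, 2.63, 0.02, -0.97, -0.08, 0, 2.63, 0.02, -0.97, -0.08, 0]

```text
t: 4.1
tcp_pos: [0.4499, 0.3023, 0.0623]
tool_rot: [0.416, 0.575, -0.408, 0.575]
force: [-0.6, 0.3, 0.8]
finger_gap: 0.999
```

```bash
python3 -c "
from h import *
plan((.4467,.3015,.013,18.9))"
```

```text
t 4.10 tcp [0.4499 0.3023 0.0623] yaw 18.81 tilt 0.651 F [-0.6  0.3  0.8] gap 0.999 q6 0.05
   [0.821, -0.055, -0.004, -0.019] dist 0.82
```

>>> step_arm:
  increments: [0.5, -0.05, 0, 0, 0, 0.81, -0.05, 0, 0, 0, 0.81, -0.05, 0, 0, 0, 0.81, -0.05, 0, 0, 1, 0.81, -0.05, 0, 0, 1]
  grip_force: 60

```text
t: 4.72
tcp_pos: [0.4487, 0.3022, 0.0154]
tool_rot: [0.417, 0.574, -0.407, 0.576]
force: [1.4, 0.8, -0.0]
finger_gap: 0.599
```

>>> step_arm:
  increments: [0, 0, 0, 0, 1, 0, 0, 0, 0, 1, 0, 0, 0, 0, 1, 0, 0, 0, 0, 1, 0, 0, 0, 0, 1]

```text
t: 5.35
tcp_pos: [0.4484, 0.3021, 0.016]
tool_rot: [0.416, 0.574, -0.407, 0.576]
force: [-0.8, -0.3, 6.4]
finger_gap: 0.149
```

```bash
python3 -c "
from h import *
plan((.4467,.3015,.13,18.9),(.598,.106,.13,-4.05),(.598,.106,.08,-4.05))"
```

```text
t 5.35 tcp [0.4484 0.3021 0.016 ] yaw 18.81 tilt 0.796 F [-0.8 -0.3  6.4] gap 0.149 q6 0.05
   [-1.899, -0.031, 0.001, -0.018] dist 1.9
   [-0.0, 1.33, 3.899, 4.59] dist 4.12
   [0.833, 0.0, -0.0, 0.0] dist 0.83
```

>>> step_arm:
  increments: [-1.5, 0, 0, 0, 1, -1.5, 0, 0, 0, 1, -1.5, 0, 0, 0, 1, -1.5, 0, 0, 0, 1, -1.5, 0, 0, 0, 1]

```text
t: 5.98
tcp_pos: [0.4464, 0.3007, 0.1045]
tool_rot: [0.415, 0.575, -0.408, 0.575]
force: [-0.4, -0.2, -3.0]
finger_gap: 0.149
```

>>> step_arm:
  increments: [0, 1.32, 3.9, 4.6, 1, 0, 1.32, 3.9, 4.6, 1, 0, 1.32, 3.9, 4.6, 1, 0, 1.32, 3.9, 4.6, 1, 0, 1.32, 3.9, 4.6, 1]

```text
t: 6.6
tcp_pos: [0.6004, 0.1004, 0.1024]
tool_rot: [0.524, 0.48, -0.515, 0.48]
force: [-0.1, 0.8, -2.2]
finger_gap: 0.152
```

>>> step_arm:
  increments: [0, 0, 0, 0, 1, 0, 0, 0, 0, 1, 0, 0, 0, 0, 1, 0, 0, 0, 0, 1, 0, 0, 0, 0, 1]

```text
t: 7.22
tcp_pos: [0.6002, 0.101, 0.1026]
tool_rot: [0.523, 0.48, -0.515, 0.48]
force: [0.0, 0.5, -2.6]
finger_gap: 0.152
```

```bash
python3 - <<'E'
from h import *
plan((.598,.106,.08,-4.05))
shot('wrist','wh1');cv2.imwrite('pics/wh1c.png',cv2.imread('pics/wh1.png'))
E
```

```text
t 7.22 tcp [0.6002 0.101  0.1026] yaw -4.48 tilt 0.692 F [ 0.   0.5 -2.6] gap 0.152 q6 0.05
   [0.377, -0.043, -0.08, -0.085] dist 0.39
```

View pics/wh1c.png

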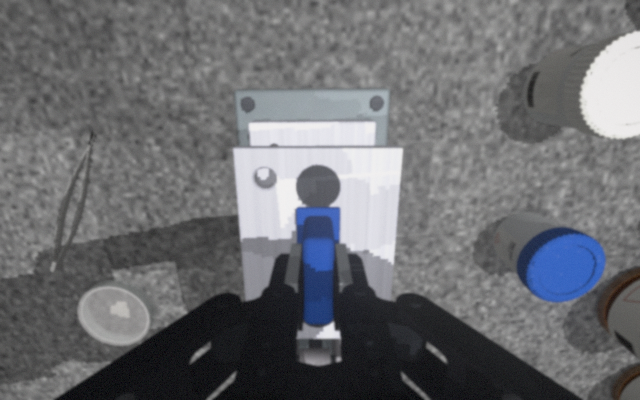

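The held cover is seen from above: its visible hole is at (265,177), front corners at (234,148) and (403,148), with the bed's front edge behind at row 122.

```bash
python3 - <<'E'
from h import *
im,m=load('wh1'); zt=.1026-.016+.008
a=np.radians(85.52);ex=np.array([np.cos(a),np.sin(a)]);ey=np.array([-ex[1],ex[0]]);tcp=np.array([.6002,.1010])
# refine front edge & corners with subpixel edges
g=cv2.cvtColor(im,cv2.COLOR_BGR2GRAY).astype(float)
for u in (250,300,345,390):
    col=np.diff(g[135:160,u]);print('front edge col',u,135+np.argmin(col)+.5, 135+np.argmax(np.abs(col))+.5,end='; ')
print()
for v in (180,200,230):
    r=np.diff(g[v,225:255]);q=np.diff(g[v,380:420]);print(v,'left',225+np.argmax(r)+.5,'right',380+np.argmin(q)+.5,
     [np.round([(onz(m,x,v,zt)[:2]-tcp)@ex*1000,(onz(m,x,v,zt)[:2]-tcp)@ey*1000],1).tolist() for x in (225+np.argmax(r)+.5,380+np.argmin(q)+.5)])
for n,(u,v) in dict(hole=(265,177),fl=(234.5,148),fr=(402.5,148)).items():
    w=onz(m,u,v,zt)[:2];print(n,w.round(4),'in cover frame mm about tcp',np.round([(w-tcp)@ex*1000,(w-tcp)@ey*1000],1))
# bed front corners seen here
f=20
for n,(u,v) in dict(bl=(249,122),br=(376,122)).items(): print(n,onz(m,u,v,.028)[:2].round(4))
im2,m2=load('wf2');c=.598,.106
E
python3 - <<'E'
import cv2
im=cv2.imread('pics/wh1.png');g=cv2.cvtColor(im,6)
k=g[160:195,250:282];t,b=cv2.threshold(k,0,255,9);print(t)
c=max(cv2.findContours(b,0,1)[0],key=cv2.contourArea);print(cv2.boundingRect(c),cv2.minEnclosingCircle(c))
E
```

```text
front edge col 250 144.5 147.5; front edge col 300 145.5 145.5; front edge col 345 144.5 147.5; front edge col 390 135.5 147.5; 
180 left 234.5 right 400.5 [[39.9, 39.9], [39.7, -41.0]]
200 left 236.5 right 398.5 [[29.6, 39.7], [29.4, -40.8]]
230 left 239.5 right 395.5 [[13.5, 39.4], [13.2, -40.5]]
hole [0.5785 0.1442] in cover frame mm about tcp [41.3 25. ]
fl [0.566  0.1593] in cover frame mm about tcp [55.4 38.7]
fr [0.6451 0.153 ] in cover frame mm about tcp [ 55.3 -40.7]
bl [0.5607 0.1662]
br [0.6447 0.1596]
181.0
(3, 8, 24, 21) ((14.567567825317383, 17.189189910888672), 11.772998809814453)
```

>>> step_arm:
  increments: [0.6, -0.045, -0.063, -0.05, 1, 0.6, -0.045, -0.063, -0.05, 1, 0.6, -0.045, -0.063, -0.05, 1, 0.6, -0.045, -0.063, -0.05, 1, 0.6, -0.045, -0.063, -0.05, 1]

```text
t: 7.9
tcp_pos: [0.599, 0.105, 0.0676]
tool_rot: [0.523, 0.48, -0.513, 0.482]
force: [-0.3, 0.0, -3.1]
finger_gap: 0.152
```

```bash
python3 - <<'E'
from h import *
plan((.5978,.105,.046,-4.2)); im=shot('wrist','wh2')
m=load('wh2')[1]
for n,X in dict(tip=(.5984+.04*.0698-.026*.9976,.1055+.04*.9976+.026*.0698,.044),base=(.5984+.04*.0698-.026*.9976,.1055+.04*.9976+.026*.0698,.028)).items():print(n,proj(m,X))
cv2.imwrite('pics/wh2c.png',cv2.resize(im[100:300,220:420],None,fx=3,fy=3,interpolation=2))
E
```

```text
t 7.90 tcp [0.599  0.105  0.0676] yaw -4.25 tilt 0.778 F [-0.3  0.  -3.1] gap 0.152 q6 0.05
   [0.361, -0.019, 0.001, -0.01] dist 0.36
tip [266.1 171.6]
base [270.  165.2]
```

View pics/wh2c.png

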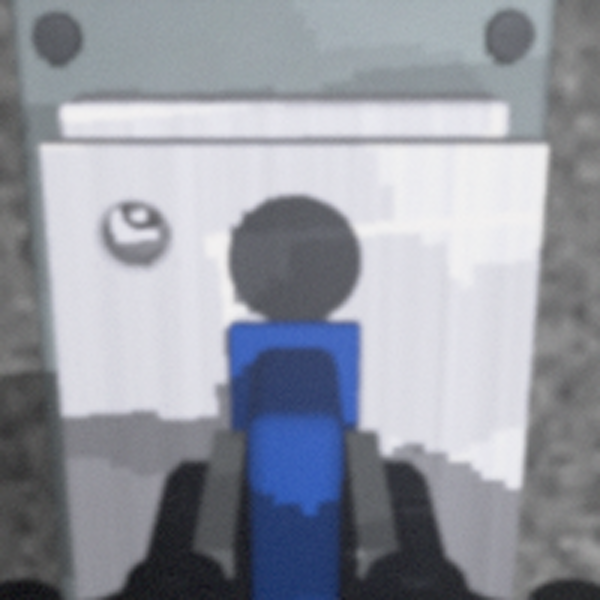

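Through the hole, centred at about (265,177.7), the pin tip shows at about (265,171.7), with the bed edge at row 133.

```bash
python3 - <<'E'
from h import *
im,m=load('wh2')
zt=.0676-.008
print('hole',onz(m,265,177.7,zt).round(4),'pin',onz(m,265.2,171.7,.044).round(4), 'px/m check', proj(m,onz(m,265,177.7,.044)))
fl,fr=onz(m,220+40/3,100+143/3,zt),onz(m,220+548/3,100+143/3,zt);bl,br=onz(m,220+60/3,100+104/3,.028),onz(m,220+507/3,100+104/3,.028)
print('cover front',fl.round(4),fr.round(4),((fl+fr)/2).round(4),'bed front',bl.round(4),br.round(4),((bl+br)/2).round(4))
E
```

```text
hole [0.577  0.1477 0.0596] pin [0.5748 0.1472 0.044 ] px/m check [265.  177.7]
cover front [0.564  0.1633 0.0596] [0.6438 0.1573 0.0596] [0.6039 0.1603 0.0596] bed front [0.5605 0.1659 0.028 ] [0.6443 0.1596 0.028 ] [0.6024 0.1627 0.028 ]
```

>>> step_arm:
  increments: [0, -0.04, 0.01, 0, 1, 0, -0.04, 0.01, 0, 1, 0.1, -0.04, 0.01, 0, 1, 0.17, -0.04, 0.01, 0, 1, 0.17, -0.04, 0.01, 0, 1]

```text
t: 8.57
tcp_pos: [0.5959, 0.1047, 0.0565]
tool_rot: [0.522, 0.481, -0.514, 0.481]
force: [1.2, 0.1, -3.3]
finger_gap: 0.152
```

```bash
python3 -c "
from h import *
plan((.597,.1045,.044,-4.2))"
```

```text
t 8.57 tcp [0.5959 0.1047 0.0565] yaw -4.25 tilt 0.693 F [ 1.2  0.1 -3.3] gap 0.152 q6 0.05
   [0.208, 0.018, 0.001, -0.01] dist 0.21
```

>>> step_arm:
  increments: [0.02, 0.018, 0, 0, 1, 0.08, 0.018, 0, 0, 1, 0.13, 0.018, 0, 0, 1, 0.17, 0.018, 0, 0, 1, 0.19, 0.018, 0, 0, 1]

```text
t: 9.2
tcp_pos: [0.597, 0.1047, 0.0448]
tool_rot: [0.522, 0.481, -0.514, 0.481]
force: [-0.1, -0.3, -2.6]
finger_gap: 0.152
```

```bash
python3 -c "
from h import *
plan((.597,.1045,.044,-4.2))"
```

```text
t 9.20 tcp [0.597  0.1047 0.0448] yaw -4.25 tilt 0.680 F [-0.1 -0.3 -2.6] gap 0.152 q6 0.05
   [0.014, 0.0, 0.003, -0.01] dist 0.01
```

>>> step_arm:
  increments: [0.03, 0, 0, 0, 1, 0.03, 0, 0, 0, 1, 0.03, 0, 0, 0, 0.5, 0.03, 0, 0, 0, 0.5, 0.03, 0, 0, 0, 0.5]

```text
t: 9.82
tcp_pos: [0.5972, 0.1047, 0.043]
tool_rot: [0.522, 0.481, -0.514, 0.481]
force: [0.1, 0.1, -0.4]
finger_gap: 0.497
```

>>> step_arm:
  increments: [0, 0, 0, 0, 0.5, -1, 0, 0, 0, 0.5, -2, 0, 0, 0, 0.5, -2, 0, 0.5, 0, 0.2, -2, 0, 0.5, 0, 0]

```text
t: 10.45
tcp_pos: [0.5941, 0.0725, 0.1636]
tool_rot: [0.523, 0.48, -0.514, 0.481]
force: [-0.8, 0.6, -0.1]
finger_gap: 0.896
```

```bash
python3 - <<'E'
from h import *
plan((.50,-.25,.22,19)); im=shot('wrist','wd1')
cv2.imwrite('pics/wd1c.png',cv2.resize(im[60:360,170:470],None,fx=2,fy=2,interpolation=2))
E
```

```text
t 10.45 tcp [0.5941 0.0725 0.1636] yaw -4.37 tilt 0.748 F [-0.8  0.6 -0.1] gap 0.896 q6 0.00
   [-0.94, -1.154, 5.479, -4.674] dist 5.68
```

View pics/wd1c.png

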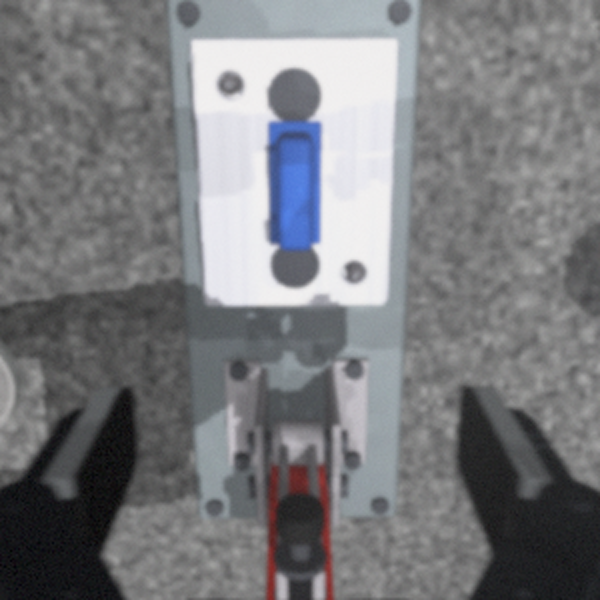

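Both pins show in the holes of the cover, at crop (230,83) and (354,271), and it lies squarely on the bed.

>>> step_arm:
  increments: [-1, 0, 0, 0, 0, -1.44, -0.4, 1, -2, 0, -1.44, -0.6, 2, -4.67, 0, -1.44, -0.6, 3, -4.67, 0, -1.44, -0.6, 3.9, -4.67, 0]

```text
t: 11.12
tcp_pos: [0.5386, -0.1584, 0.2461]
tool_rot: [0.415, 0.576, -0.406, 0.576]
force: [0.8, -0.4, -0.8]
finger_gap: 1.004
```

```bash
python3 -c "
from h import *
plan((.50,-.36,.25,19))"
```

```text
t 11.12 tcp [ 0.5386 -0.1584  0.2461] yaw 19.08 tilt 0.715 F [ 0.8 -0.4 -0.8] gap 1.004 q6 -0.83
   [-0.066, -1.707, 2.964, 0.016] dist 3.42
```

>>> step_arm:
  increments: [-0.07, -1.7, 2.95, 0, 0, -0.07, -1.7, 2.95, 0, 0, -0.07, -1.7, 2.95, 0, 0, -0.07, -1.7, 2.95, 0, 0, -0.07, -1.7, 2.95, 0, 0]

```text
t: 11.75
tcp_pos: [0.4998, -0.3589, 0.2468]
tool_rot: [0.416, 0.576, -0.406, 0.575]
force: [0.1, 1.8, -0.0]
finger_gap: 1.0
```

```bash
python3 - <<'E'
from h import *
plan(); im=shot('wrist','wb2')
O=((5,150,110),(18,255,255)); L={}
for f in ('wb1','wb2'):
    im,m=load(f);k=cv2.inRange(cv2.cvtColor(im,40),*O)
    c=max((c for c in cv2.findContours(k,0,2)[0]),key=cv2.contourArea)
    r=cv2.minAreaRect(c);bp=cv2.boxPoints(r);i=np.argsort([np.linalg.norm(bp[j]-bp[(j+1)%4]) for j in range(4)])[:2]
    ends=sorted([((bp[j]+bp[(j+1)%4])/2) for j in i],key=lambda p:p[1]);print(f,np.round(r[0],1),np.round(r[1],1),'ends far/near',np.round(ends,1).tolist());L[f]=(m,ends)
m1,e1=L['wb1'];m2,e2=L['wb2']
for n,j in (('handle front',0),('handle end',1)):
    X,e=tri([(m1,*e1[j]),(m2,*e2[j])]);print(n,X.round(4),np.round(e,4))
a=cv2.imread('pics/wb1.png')[20:260,230:430];b=cv2.imread('pics/wb2.png')
cv2.imwrite('pics/m3.png',np.hstack([cv2.resize(a,(400,480),interpolation=2),cv2.resize(b[0:360,170:470],(400,480),interpolation=2)]))
E
```

```text
t 11.75 tcp [ 0.4998 -0.3589  0.2468] yaw 18.98 tilt 0.793 F [ 0.1  1.8 -0. ] gap 1.000 q6 -1.15
wb1 [329. 194.] [96. 18.] ends far/near [[329.0, 146.0], [329.0, 242.0]]
wb2 [319.5 100.6] [ 24.3 121. ] ends far/near [[320.3999938964844, 40.099998474121094], [318.6000061035156, 161.0]]
handle front [ 0.4641 -0.2425  0.0986] [0.0003 0.0003]
handle end [ 0.493  -0.3304  0.1419] [0.0003 0.0003]
```

View pics/m3.png

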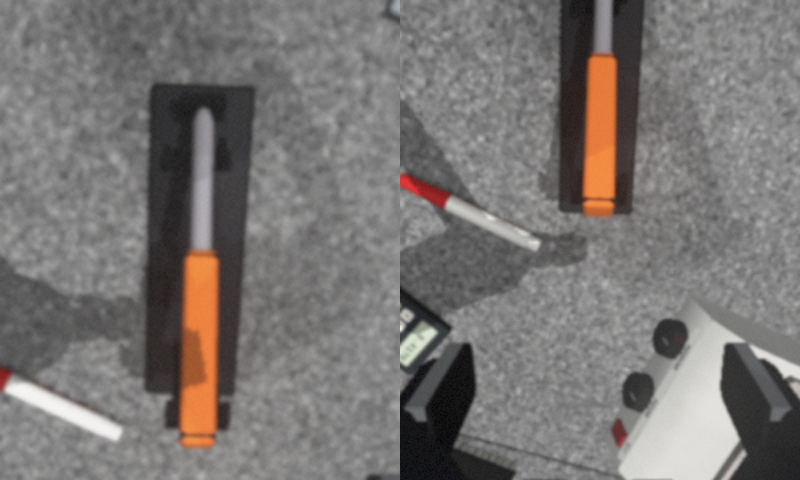

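The handle is seen along its length from both places, its front and end edges at crop (200,255) and (198,440). The saddle posts stick out beside the handle's end at (200,415).

>>> step_arm:
  increments: [0, 0.06, -0.9, 0.1, 0, 0.4, 0.06, -1.26, 0.1, 0, 1.1, 0.06, -1.26, 0.1, 0, 1.5, 0.06, -1.26, 0.1, 0, 1.5, 0.06, -1.26, 0.1, 0]

```text
t: 12.42
tcp_pos: [0.4785, -0.28, 0.1562]
tool_rot: [0.417, 0.578, -0.406, 0.572]
force: [0.3, 0.4, 0.2]
finger_gap: 0.997
```

```bash
python3 - <<'E'
from h import *
plan((.4785,-.2864,.107,18.5)); im=shot('wrist','wb3')
cv2.imwrite('pics/wb3c.png',cv2.resize(im[120:400,180:460],None,fx=2,fy=2,interpolation=2))
E
```

```text
t 12.43 tcp [ 0.4785 -0.28    0.1562] yaw 18.75 tilt 0.980 F [0.3 0.4 0.2] gap 0.997 q6 -1.08
   [0.82, -0.034, 0.1, 0.049] dist 0.83
```

View pics/wb3c.png

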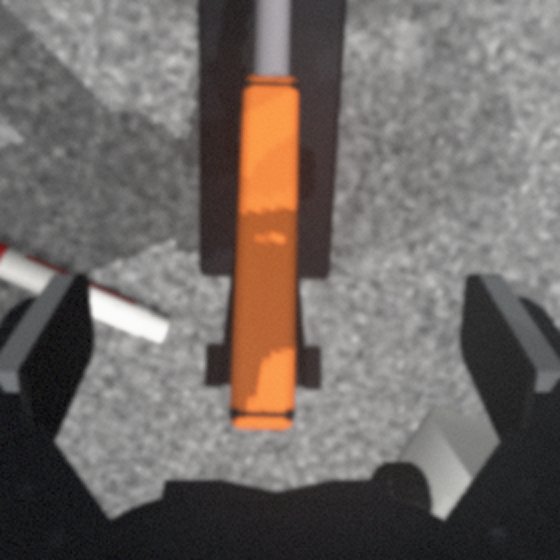

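>>> step_arm:
  increments: [0.45, -0.034, 0.1, 0.05, 0, 0.81, -0.034, 0.1, 0.05, 0, 0.81, -0.034, 0.1, 0.05, 0, 0.81, -0.034, 0.1, 0.05, 0.5, 0.81, -0.034, 0.1, 0.05, 1]
  grip_force: 50

```text
t: 13.1
tcp_pos: [0.4805, -0.2875, 0.1102]
tool_rot: [0.418, 0.574, -0.408, 0.573]
force: [0.9, 1.1, -0.5]
finger_gap: 0.601
```

>>> step_arm:
  increments: [0, 0, 0, 0, 1, 0, 0, 0, 0, 1, 0, 0, 0, 0, 1, 0, 0, 0, 0, 1, 0, 0, 0, 0, 1]

```text
t: 13.72
tcp_pos: [0.4804, -0.288, 0.1112]
tool_rot: [0.418, 0.574, -0.408, 0.573]
force: [-2.7, -0.9, 6.1]
finger_gap: 0.2
```

```bash
python3 - <<'E'
from h import *
plan((.4785,-.2864,.23,18.5)); im=shot('wrist','wb4');im=shot('side','sb4')
E
```

```text
t 13.72 tcp [ 0.4804 -0.288   0.1112] yaw 18.45 tilt 0.799 F [-2.7 -0.9  6.1] gap 0.200 q6 -1.08
   [-1.98, -0.021, -0.035, -0.01] dist 1.98
```

>>> step_arm:
  increments: [-0.5, 0, 0, 0, 1, -1.2, 0, 0, 0, 1, -2.07, 0, 0, 0, 1, -2.07, 0, 0, 0, 1, -2.07, 0, 0, 0, 1]

```text
t: 14.45
tcp_pos: [0.4787, -0.2887, 0.2346]
tool_rot: [0.418, 0.575, -0.408, 0.573]
force: [-0.3, -0.0, -1.6]
finger_gap: 0.202
```

>>> step_arm:
  increments: [0, 0.7, -0.4, 1.5, 1, 0, 1.4, -0.9, 3, 1, 0, 2.15, -1.34, 4.53, 1, 0, 2.15, -1.34, 4.53, 1, 0, 2.15, -1.34, 4.53, 1]

```text
t: 15.08
tcp_pos: [0.5743, -0.1711, 0.2345]
tool_rot: [0.522, 0.485, -0.514, 0.478]
force: [0.3, 0.1, -1.9]
finger_gap: 0.196
```

```bash
cat >> h.py <<'E'
def slope(f):
    """bar slope from the front top edge of the orange handle, ray cut with the bar's vertical plane"""
    s=sense();p=np.array(s['tcp_pos']);R=Ro.from_quat(s['tool_rot']).as_matrix();im=shot('wrist',f);m=load(f)[1]
    k=cv2.inRange(cv2.cvtColor(im,40),(5,150,90),(18,255,255));c=max(cv2.findContours(k,0,2)[0],key=cv2.contourArea).reshape(-1,2)
    v=c[:,1].min();u=c[c[:,1]<=v+1][:,0].mean();o,d=ray(m,u,v);n=R[:,1];X=o+d*((p-o)@n)/(d@n)
    h=-R[:,2];a=X-p;r=np.array([a@h,a[2]]);print('edge px',u,v,'rel tcp h,z mm',(r*1000).round(1),'lateral px width',np.ptp(c[:,0]))
    w=r-np.array([0,.009]);print('dist',np.linalg.norm(w).round(4),'slope deg',round(-np.degrees(np.arctan2(w[1],w[0]))+9.2,1))
E
python3 - <<'E'
from h import *
plan(); slope('wl1'); shot('side','sl1')
E
```

```text
t 15.07 tcp [ 0.5743 -0.1711  0.2345] yaw -4.11 tilt 0.843 F [ 0.3  0.1 -1.9] gap 0.196 q6 -0.42
edge px 312.8333333333333 158 rel tcp h,z mm [ 73.6 107.1] lateral px width 41
dist 0.1226 slope deg -43.9
```

```bash
cat >> h.py <<'E'
def slope(f,new=True):
    """bar slope: in-plane ray through the handle's front top edge cut with its circle (56.2 mm) about the grasp"""
    s=sense();p=np.array(s['tcp_pos']);R=Ro.from_quat(s['tool_rot']).as_matrix()
    if new: shot('wrist',f)
    im,m=load(f)
    k=cv2.inRange(cv2.cvtColor(im,40),(5,150,90),(18,255,255));cs=sorted(cv2.findContours(k,0,2)[0],key=cv2.contourArea)[-3:]
    print([(cv2.boundingRect(c),cv2.contourArea(c)) for c in cs]);c=cs[-1].reshape(-1,2)
    v=c[:,1].min();u=c[c[:,1]<=v+1][:,0].mean();o,d=ray(m,u,v);h=-R[:,2]
    g=p+[0,0,.009];O=np.array([(o-g)@h,(o-g)[2]]);D=np.array([d@h,d[2]]);D/=np.linalg.norm(D)
    b=O@D;q=b*b-(O@O-.0562**2);print('edge',u,v,'disc',q)
    if q>0:
        for t in (-b-q**.5,-b+q**.5):
            w=O+t*D;print('  pt',w.round(4),'slope',round(-np.degrees(np.arctan2(w[1],w[0]))+9.2,1))
E
python3 - <<'E'
from h import *
slope('wl1',False)
im,m=load('sl1');s=sense();p=np.array(s['tcp_pos'])
b=blobs(im,(5,150,110),(18,255,255),15);print([(np.round(cv2.minAreaRect(c)[0],1),np.round(cv2.minAreaRect(c)[1],1)) for c in b])
h=np.array([.0732,.9973,0]);g=p+[0,0,.009]
for a in (25,35,45,55):
    x=h*np.cos(np.radians(a))-np.array([0,0,np.sin(np.radians(a))]);print(a,'side: end',proj(m,g-.05*x),'front',proj(m,g+.0555*x),'tip',proj(m,g+.1495*x))
a=cv2.imread('pics/wl1.png');S=im
c=np.array(proj(m,g)).astype(int);S=S[c[1]-60:c[1]+60,c[0]-50:c[0]+50]
cv2.imwrite('pics/m4.png',np.hstack([cv2.resize(a[0:400,120:520],(400,400)),cv2.resize(S,(333,400),interpolation=2)]))
E
```

```text
[((298, 158, 42, 208), 7433.0)]
edge 312.8333333333333 158 disc 0.00024417365498887594
  pt [0.056  0.0047] slope 4.4
  pt [ 0.0499 -0.0259] slope 36.7
[(array([303.5, 228.2]), array([ 6.7, 15.8])), (array([187.3, 350.7]), array([22.7,  3.8]))]
25 side: end [300.5 234.7] front [312.1 216. ] tip [321.1 201.3]
35 side: end [301. 232.] front [311.5 218.8] tip [319.7 208.6]
45 side: end [301.7 229. ] front [310.8 221.8] tip [317.9 216.3]
55 side: end [302.5 226. ] front [310. 225.] tip [315.8 224.2]
```

View pics/m4.png

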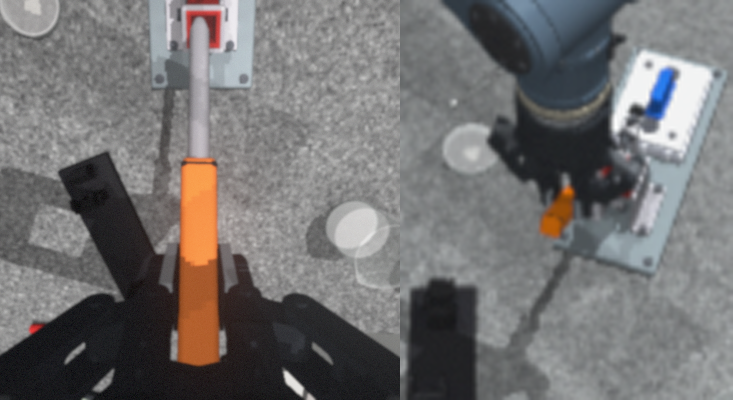

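The tip is at about (319,18) of the wrist picture, just over the red socket mouth, whose square is centred near (323,28).

```bash
python3 - <<'E'
from h import *
im,m=load('wl1');hsv=cv2.cvtColor(im,40)
k=cv2.inRange(hsv,(0,120,60),(4,255,255))|cv2.inRange(hsv,(170,120,60),(180,255,255))
c=[q for q in cv2.findContours(k,0,2)[0] if cv2.contourArea(q)>80]
for q in c: print(cv2.boundingRect(q),cv2.contourArea(q),np.round(cv2.minAreaRect(q)[0],1))
q=max((q for q in c if cv2.boundingRect(q)[1]<60),key=cv2.contourArea);r=cv2.boundingRect(q)
for v in range(0,60,3):
    x=np.where(k[v,280:370])[0]
    if len(x): print(v,280+x.min(),280+x.max(),end=' | ')
print()
s=sense();p=np.array(s['tcp_pos']);h=np.array([.0732,.9973,0])
a=np.radians(36.7);print('pred tip',p+[0,0,.009]+.1495*(h*np.cos(a)-[0,0,np.sin(a)]),proj(m,p+[0,0,.009]+.1495*(h*np.cos(a)-[0,0,np.sin(a)])))
for n,X in dict(mouth=(.5862,-.0488,.128),bot=(.5874,-.0324,.0828)).items(): print(n,proj(m,X))
for v in (8,50): print('rim row',v,onz(m,323,v,.128).round(4))
E
```

```text
(149, 324, 15, 10) 83.0 [156.  328.5]
(307, 11, 33, 37) 498.5 [323.  29.]
0 308 337 | 3 327 336 | 12 307 339 | 15 307 339 | 18 307 339 | 21 307 339 | 24 307 339 | 27 307 339 | 30 307 339 | 33 308 339 | 36 308 338 | 39 308 338 | 42 330 338 | 45 330 338 | 
pred tip [ 0.58310049 -0.05272386  0.1550234 ] [317.4  29.4]
mouth [321.4  30.5]
bot [320.9  19. ]
rim row 8 [ 0.5882 -0.0349  0.128 ]
rim row 50 [ 0.5865 -0.0615  0.128 ]
```

>>> step_arm:
  increments: [0, 0.06, 0.05, 0, 1, 0.2, 0.06, 0.05, 0, 1, 0.4, 0.06, 0.05, 0, 1, 0.55, 0.06, 0.05, 0, 1, 0.55, 0.06, 0.05, 0, 1]
  grip_force: 40

```text
t: 15.8
tcp_pos: [0.5774, -0.1743, 0.2014]
tool_rot: [0.523, 0.485, -0.514, 0.477]
force: [-0.2, 1.5, -1.1]
finger_gap: 0.196
```

```bash
cat >> h.py <<'E'
def red(f):
    im,m=load(f);hsv=cv2.cvtColor(im,40)
    k=cv2.inRange(hsv,(0,120,60),(4,255,255))|cv2.inRange(hsv,(170,120,60),(180,255,255))
    for q in cv2.findContours(k,0,2)[0]:
        if cv2.contourArea(q)>80 and abs(cv2.boundingRect(q)[0]-310)<60: print('red',cv2.boundingRect(q),cv2.contourArea(q))
    # steel tip: row-wise bright unsaturated run near the centre column
    for v in range(0,cv2.boundingRect(max(blobs(im,(5,150,90),(18,255,255),50),key=cv2.contourArea))[1],10):
        r=np.where(k[v,260:380])[0]; print(v,(260+r.min(),260+r.max()) if len(r) else None, im[v,318].tolist(),end=' | ')
    print()
E
python3 - <<'E'
from h import *
plan(); slope('wl2'); red('wl2')
E
```

```text
t 15.80 tcp [ 0.5774 -0.1743  0.2014] yaw -4.26 tilt 0.935 F [-0.2  1.5 -1.1] gap 0.196 q6 -0.42
[((304, 158, 29, 4), 77.5), ((298, 163, 41, 203), 7371.0)]
edge 318.0 163 disc 0.0006168927450552995
  pt [0.0545 0.0136] slope -4.8
  pt [ 0.044 -0.035] slope 47.7
red (299, 0, 39, 35) 856.0
0 (np.int64(299), np.int64(337)) [44, 45, 118] | 10 (np.int64(299), np.int64(337)) [44, 44, 102] | 20 (np.int64(300), np.int64(336)) [181, 175, 180] | 30 (np.int64(300), np.int64(336)) [190, 184, 188] | 40 None [190, 184, 188] | 50 None [192, 187, 189] | 60 None [194, 187, 190] | 70 None [194, 188, 191] | 80 None [176, 171, 174] | 90 None [176, 172, 175] | 100 None [184, 177, 181] | 110 None [176, 172, 178] | 120 None [179, 176, 178] | 130 None [199, 193, 199] | 140 None [197, 192, 197] | 150 None [199, 193, 199] | 160 None [70, 126, 225] |
```

```bash
python3 - <<'E'
from h import *
im,m=load('wl2')
h=np.array([.0732,.9973,0]);e=np.array([.9973,-.0732,0]);M=np.array([.5874,-.0478,.128]);ax=-h*np.sin(np.radians(20))+[0,0,np.cos(np.radians(20))]
px=np.cross(e,ax)
print('mouth',proj(m,M),'rims far/near outer',proj(m,M+.0125*px),proj(m,M-.0125*px),'inner',proj(m,M+.0085*px),proj(m,M-.0085*px),'lat',proj(m,M+.0125*e),proj(m,M-.0125*e),px)
p=np.array([.5774,-.1743,.2104])
for a in (33,35,37,39):
    a=np.radians(a);x=h*np.cos(a)-[0,0,np.sin(a)];z=h*np.sin(a)+[0,0,np.cos(a)];t=p+.1495*x;print(np.degrees(a),t.round(4),proj(m,t),'top edge',proj(m,t+.004*z),'seam end',proj(m,p+.0555*x+.009*z))
cv2.imwrite('pics/t.png',im)
for v in range(0,60,3): print(v,im[v,296:342:4].mean(axis=1).astype(int).tolist(), im[v,318].tolist())
E
```

```text
mouth [317.9  12.6] rims far/near outer [318.   35.5] [317.9 -12. ] inner [318.   28.4] [317.9  -3.9] lat [338.7  12.6] [297.2  12.7] [-0.0687855  -0.93715545 -0.34200835]
33.0 [ 0.5866 -0.0493  0.129 ] [316.8  15.1] top edge [316.7   9.5] seam end [316.7 154.3]
35.0 [ 0.5864 -0.0522  0.1247] [316.8  22.1] top edge [316.8  16.7] seam end [316.7 155.3]
37.0 [ 0.5861 -0.0552  0.1204] [316.8  29. ] top edge [316.8  23.6] seam end [316.8 156.4]
39.0 [ 0.5859 -0.0584  0.1163] [316.9  35.8] top edge [316.8  30.5] seam end [316.8 157.6]
0 [181, 98, 65, 62, 64, 70, 69, 65, 63, 67, 111, 203] [44, 45, 118]
3 [180, 101, 63, 64, 64, 65, 66, 64, 61, 70, 112, 205] [42, 45, 116]
6 [181, 102, 64, 64, 63, 62, 68, 61, 65, 75, 112, 206] [45, 45, 107]
9 [182, 105, 65, 62, 65, 64, 65, 64, 58, 75, 116, 205] [46, 45, 106]
12 [182, 103, 72, 61, 63, 66, 71, 66, 64, 75, 117, 206] [56, 55, 107]
15 [186, 105, 74, 61, 68, 142, 152, 81, 73, 77, 117, 207] [159, 154, 162]
18 [189, 102, 73, 58, 91, 166, 173, 127, 68, 79, 115, 207] [180, 173, 178]
21 [186, 104, 82, 69, 127, 177, 189, 163, 68, 79, 118, 207] [189, 183,
[... 256 characters left out ...]
 95, 151, 180, 188, 182, 129, 107, 140, 206] [189, 183, 187]
36 [204, 172, 166, 124, 155, 181, 192, 181, 140, 183, 194, 217] [187, 182, 186]
39 [193, 189, 172, 120, 154, 178, 190, 181, 147, 196, 205, 215] [191, 185, 190]
42 [115, 123, 124, 118, 156, 181, 192, 186, 132, 147, 160, 153] [189, 184, 188]
45 [115, 114, 116, 118, 155, 183, 192, 186, 141, 168, 169, 169] [191, 187, 190]
48 [117, 114, 121, 116, 156, 179, 191, 186, 153, 168, 169, 168] [190, 185, 189]
51 [118, 116, 114, 119, 153, 184, 192, 188, 152, 169, 169, 169] [193, 188, 192]
54 [117, 116, 118, 117, 157, 181, 191, 188, 150, 169, 171, 169] [194, 187, 193]
57 [118, 116, 121, 118, 160, 183, 192, 189, 152, 170, 175, 173] [191, 186, 191]
```

```bash
cat >> h.py <<'E'
Hg=np.array([.5891,-.0246,.0641]);hh=np.array([.0732,.9973,0])
def tgt(th,d,lean=20,off=0.,L=.1495,g=.009):
    """TCP for bar slope th, tip depth d (m) in socket leaning `lean`, off = shift to far wall"""
    l=np.radians(lean);a=np.radians(th);ax=-hh*np.sin(l)+[0,0,np.cos(l)];n=hh*np.cos(l)+[0,0,np.sin(l)]
    return Hg+ax*(.068-d)+n*off+L*(-hh*np.cos(a)+[0,0,np.sin(a)])-[0,0,g]
def step(*ts,yaw=-4.2):
    p=np.array(sense()['tcp_pos']);s=sense();R=Ro.from_quat(s['tool_rot']).as_matrix()
    for t in ts: print('   units',np.round(R.T@(t-p)/.06,2),'tcp',t.round(4))
E
python3 - <<'E'
from h import *
plan();step(tgt(34.5,.004,off=.004),tgt(45,.010,off=.002),tgt(55,.017,off=.001),tgt(62,.027),tgt(67,.040),tgt(69,.048))
E
```

```text
t 15.85 tcp [ 0.5775 -0.1746  0.2019] yaw -4.23 tilt 0.874 F [-0.1  0.  -1.1] gap 0.197 q6 -0.42
   units [ 0.01  0.01 -0.15] tcp [ 0.5788 -0.1656  0.2013]
   units [-0.23  0.01 -0.45] tcp [ 0.58   -0.1479  0.216 ]
   units [-0.39  0.01 -0.81] tcp [ 0.5816 -0.1266  0.2258]
   units [-0.38  0.01 -1.11] tcp [ 0.5829 -0.1086  0.2256]
   units [-0.27  0.01 -1.38] tcp [ 0.5841 -0.0924  0.219 ]
   units [-0.17  0.01 -1.5 ] tcp [ 0.5847 -0.0849  0.2135]
```

>>> step_arm:
  increments: [0.02, 0.01, -0.08, 0, 1, 0.02, 0.01, -0.16, 0, 1, -0.06, 0.01, -0.25, 0, 1, -0.14, 0.01, -0.35, 0, 1, -0.22, 0.01, -0.45, 0, 1]
  grip_force: 30

```text
t: 16.48
tcp_pos: [0.5805, -0.1486, 0.2164]
tool_rot: [0.522, 0.484, -0.514, 0.479]
force: [-1.0, -5.0, -1.9]
finger_gap: 0.198
```

```bash
python3 - <<'E'
from h import *
plan();slope('wl3');red('wl3');step(tgt(45,.010,off=.002),tgt(55,.017,off=.001),tgt(62,.027),tgt(67,.040),tgt(69,.048))
E
```

```text
t 16.48 tcp [ 0.5805 -0.1486  0.2164] yaw -4.22 tilt 0.755 F [-1.  -5.  -1.9] gap 0.198 q6 -0.38
[((298, 167, 42, 199), 7091.5)]
edge 324.0 167 disc 0.0007923285888430248
  pt [0.0537 0.0165] slope -7.9
  pt [ 0.0411 -0.0383] slope 52.2
red (299, 43, 35, 36) 486.5
red (300, 22, 33, 12) 308.0
0 None [101, 96, 96] | 10 None [111, 104, 102] | 20 None [85, 83, 81] | 30 (np.int64(300), np.int64(332)) [54, 57, 140] | 40 None [188, 181, 205] | 50 (np.int64(299), np.int64(333)) [182, 177, 181] | 60 (np.int64(299), np.int64(333)) [181, 177, 181] | 70 (np.int64(300), np.int64(332)) [186, 181, 185] | 80 None [185, 180, 184] | 90 None [172, 165, 169] | 100 None [166, 161, 163] | 110 None [169, 164, 167] | 120 None [167, 160, 165] | 130 None [185, 180, 184] | 140 None [186, 181, 185] | 150 None [182, 177, 182] | 160 None [185, 178, 184] | 
   units [ 0.02 -0.01  0.01] tcp [ 0.58   -0.1479  0.216 ]
   units [-0.14 -0.01 -0.35] tcp [ 0.5816 -0.1266  0.2258]
   units [-0.13 -0.01 -0.65] tcp [ 0.5829 -0.1086  0.2256]
   units [-0.02 -0.01 -0.92] tcp [ 0.5841 -0.0924  0.219 ]
   units [ 0.07 -0.01 -1.05] tcp [ 0.5847 -0.0849  0.2135]
```

```bash
cat >> h.py <<'E'
def mouth(f,lean=20):
    im,m=load(f);l=np.radians(lean);ax=-hh*np.sin(l)+[0,0,np.cos(l)];n=hh*np.cos(l)+[0,0,np.sin(l)];M=Hg+.068*ax
    print('mouth',proj(m,M),'far out/in',proj(m,M+.0125*n),proj(m,M+.0085*n),'near in/out',proj(m,M-.0085*n),proj(m,M-.0125*n),'far wall 10/20 deep',proj(m,M+.0085*n-.01*ax),proj(m,M+.0085*n-.02*ax))
    g=np.array(sense()['tcp_pos'])+[0,0,.009]
    for a in range(34,75,4):
        a=np.radians(a);x=hh*np.cos(a)-[0,0,np.sin(a)];z=hh*np.sin(a)+[0,0,np.cos(a)];t=g+.1495*x
        dp=(M-t)@ax;print(round(np.degrees(a)),'tip',proj(m,t+.004*z),'depth mm',round(dp*1000,1),'off',round((t-M)@n*1000,1),'seam',proj(m,g+.0555*x+.009*z)[1])
    for v in range(10,90,4): print(v,im[v,306:332:4].tolist()[3],end=' ')
E
python3 - <<'E'
from h import *
mouth('wl3')
E
```

```text
mouth [316.   61.1] far out/in [315.9  40.7] [316.   47.4] near in/out [316.   74.1] [316.1  80. ] far wall 10/20 deep [316.   43.9] [316.   40.6]
34 tip [317.   10.4] depth mm -5.4 off 27.4 seam 153.0
38 tip [317.   24.6] depth mm 0.4 off 18.7 seam 155.3
42 tip [317.1  38.3] depth mm 5.6 off 9.7 seam 158.0
46 tip [317.1  51.6] depth mm 10.2 off 0.3 seam 161.0
50 tip [317.1  64.5] depth mm 14.1 off -9.4 seam 164.4
54 tip [317.1  77. ] depth mm 17.3 off -19.3 seam 168.1
58 tip [317.1  89.3] depth mm 19.8 off -29.4 seam 172.0
62 tip [317.1 101.3] depth mm 21.7 off -39.7 seam 176.2
66 tip [317.1 113.1] depth mm 22.8 off -50.1 seam 180.7
70 tip [317.2 124.6] depth mm 23.1 off -60.5 seam 185.3
74 tip [317.2 136.1] depth mm 22.8 off -70.9 seam 190.1
10 [111, 104, 102] 14 [109, 102, 103] 18 [105, 98, 98] 22 [60, 57, 81] 26 [54, 51, 134] 30 [54, 57, 140] 34 [89, 85, 144] 38 [190, 184, 189] 42 [125, 123, 210] 46 [101, 99, 173] 50 [182, 177, 181] 54 [186, 179, 184] 58 [181, 176, 180] 62 [182, 175, 180] 66 [182, 176, 179] 70 [186, 181, 185] 74 [186, 181, 184] 78 [188, 181, 187] 82 [181, 177, 179] 86 [172, 167, 170]
```

>>> step_arm:
  increments: [-0.07, 0, -0.12, 0, 1, -0.12, 0, -0.24, 0, 1, -0.14, 0, -0.35, 0, 1, -0.14, 0, -0.48, 0, 1, -0.13, 0, -0.6, 0, 1]

```text
t: 17.15
tcp_pos: [0.5833, -0.1112, 0.2252]
tool_rot: [0.522, 0.484, -0.514, 0.479]
force: [0.8, -3.0, -1.9]
finger_gap: 0.199
```

```bash
python3 - <<'E'
from h import *
plan();shot('wrist','wl4');mouth('wl4');step(tgt(62,.027),tgt(67,.040),tgt(69,.048))
E
```

```text
t 17.15 tcp [ 0.5833 -0.1112  0.2252] yaw -4.20 tilt 0.824 F [ 0.8 -3.  -1.9] gap 0.199 q6 -0.32
mouth [315.9 117.9] far out/in [315.8 101.2] [315.9 106.6] near in/out [315.9 128.6] [315.9 133.5] far wall 10/20 deep [315.9 101.4] [315.9  96.6]
34 tip [316.4  10.7] depth mm -0.1 off 65.4 seam 152.5
38 tip [316.4  24.8] depth mm 5.7 off 56.8 seam 154.8
42 tip [316.4  38.4] depth mm 11.0 off 47.8 seam 157.5
46 tip [316.4  51.7] depth mm 15.5 off 38.4 seam 160.5
50 tip [316.5  64.5] depth mm 19.4 off 28.7 seam 163.9
54 tip [316.5  77.1] depth mm 22.7 off 18.8 seam 167.6
58 tip [316.5  89.3] depth mm 25.2 off 8.7 seam 171.5
62 tip [316.5 101.3] depth mm 27.0 off -1.6 seam 175.7
66 tip [316.6 113. ] depth mm 28.1 off -12.0 seam 180.2
70 tip [316.6 124.6] depth mm 28.5 off -22.4 seam 184.8
74 tip [316.6 136. ] depth mm 28.1 off -32.9 seam 189.6
10 [66, 63, 64] 14 [61, 59, 59] 18 [58, 59, 60] 22 [58, 58, 56] 26 [88, 84, 82] 30 [100, 92, 91] 34 [106, 99, 96] 38 [108, 100, 99] 42 [115, 107, 104] 46 [79, 75, 72] 50 [162, 156, 151] 54 [165, 159, 162] 58 [175, 170, 173] 62 [121, 116, 119] 66 [115, 109, 110] 70 [100, 94, 95] 74 [109, 105, 103] 78 [113, 108, 106] 82 [109, 102, 101] 86 [69, 66, 125]    units [-0.01 -0.01 -0.03] tcp [ 0.5829 -0.1086  0.2256]
   units [ 0.11 -0.01 -0.29] tcp [ 0.5841 -0.0924  0.219 ]
   units [ 0.2  -0.01 -0.42] tcp [ 0.5847 -0.0849  0.2135]
```

>>> step_arm:
  increments: [0, 0, -0.1, 0, 1, 0.06, 0, -0.2, 0, 1, 0.11, 0, -0.29, 0, 1, 0.16, 0, -0.36, 0, 1, 0.21, 0, -0.42, 0, 1]

```text
t: 17.82
tcp_pos: [0.585, -0.0846, 0.2125]
tool_rot: [0.522, 0.484, -0.513, 0.478]
force: [-1.1, -3.8, -1.6]
finger_gap: 0.199
```

```bash
python3 - <<'E'
from h import *
plan();shot('wrist','wl5');slope('wl5',False);step(tgt(69,.048),tgt(70,.051))
im=load('wl5')[0]
for v in range(90,190,5): print(v,im[v,318].tolist(),end=' ')
E
```

```text
t 17.82 tcp [ 0.585  -0.0846  0.2125] yaw -4.17 tilt 0.883 F [-1.1 -3.8 -1.6] gap 0.199 q6 -0.28
[((297, 200, 44, 166), 5788.5)]
edge 318.35 200 disc 0.0021015778244657946
  pt [0.0456 0.0329] slope -26.6
  pt [ 0.016  -0.0539] slope 82.7
   units [-0.02 -0.    0.01] tcp [ 0.5847 -0.0849  0.2135]
   units [ 0.01 -0.   -0.04] tcp [ 0.5849 -0.0814  0.2116]
90 [162, 155, 157] 95 [134, 129, 132] 100 [104, 100, 102] 105 [51, 51, 97] 110 [88, 85, 87] 115 [91, 86, 86] 120 [92, 88, 86] 125 [95, 89, 90] 130 [51, 54, 140] 135 [74, 74, 142] 140 [186, 178, 184] 145 [72, 70, 177] 150 [147, 145, 148] 155 [148, 143, 148] 160 [145, 141, 145] 165 [145, 141, 146] 170 [145, 141, 144] 175 [141, 137, 141] 180 [135, 132, 135] 185 [138, 134, 138]
```

>>> step_arm:
  increments: [0.03, 0, -0.01, 0, 1, 0.06, 0, -0.02, 0, 1, 0.09, 0, -0.03, 0, 1, 0.09, 0, -0.03, 0, 1, 0.09, 0, -0.03, 0, 1]

```text
t: 18.5
tcp_pos: [0.5856, -0.0833, 0.2088]
tool_rot: [0.522, 0.484, -0.513, 0.479]
force: [-1.3, -5.7, 7.2]
finger_gap: 0.198
```

```bash
python3 - <<'E'
from h import *
plan();shot('wrist','wl6');slope('wl6',False)
m=load('wl6')[1]
for dp in (.036,.042,.048):
  for th in (66,70):
    a=np.radians(th);l=np.radians(20);ax=-hh*np.sin(l)+[0,0,np.cos(l)];x=hh*np.cos(a)-[0,0,np.sin(a)];z=hh*np.sin(a)+[0,0,np.cos(a)];t=Hg+ax*(.068-dp)
    print(dp,th,'seam/edge',proj(m,t-.094*x+.009*z),'steel meets',proj(m,t-.094*x+.006*z))
E
```

```text
t 18.50 tcp [ 0.5856 -0.0833  0.2088] yaw -4.16 tilt 0.828 F [-1.3 -5.7  7.2] gap 0.198 q6 -0.27
[((297, 200, 44, 166), 5797.0)]
edge 315.3636363636364 200 disc 0.002058707713038392
  pt [0.046  0.0323] slope -25.8
  pt [ 0.0168 -0.0536] slope 81.8
0.036 66 seam/edge [315.3 210.4] steel meets [315.3 214.2]
0.036 70 seam/edge [315.3 200.7] steel meets [315.3 204.9]
0.042 66 seam/edge [315.4 203.6] steel meets [315.4 207.4]
0.042 70 seam/edge [315.3 194.1] steel meets [315.3 198.3]
0.048 66 seam/edge [315.4 197.3] steel meets [315.4 201. ]
0.048 70 seam/edge [315.4 187.8] steel meets [315.4 192. ]
```

```bash
cat >> h.py <<'E'
def arc(*phis,r=.1643,rel=True):
    s=sense();p=np.array(s['tcp_pos']);R=Ro.from_quat(s['tool_rot']).as_matrix();w=p+[0,0,.009]-Hg
    f=np.degrees(np.arctan2(-w@hh,w[2]));print('now lean %.1f r %.4f'%(f,np.hypot(w@hh,w[2])),'F',np.round(s['force'],1),'t',s['t'])
    for q in phis:
        a=np.radians(q);T=Hg+r*(-hh*np.sin(a)+[0,0,np.cos(a)])-[0,0,.009];print('  ',q,np.round(R.T@(T-p)/.06,2).tolist())
E
python3 - <<'E'
from h import *
arc(25,29,33,37,41)
E
```

```text
now lean 20.9 r 0.1645 F [-1.6 -5.7  8. ] t 18.55
   25 [0.08, -0.01, 0.18]
   29 [0.16, -0.01, 0.35]
   33 [0.26, -0.01, 0.52]
   37 [0.36, -0.01, 0.67]
   41 [0.48, -0.01, 0.82]
```

>>> step_arm:
  increments: [0.08, 0, 0.18, 0, 1, 0.16, 0, 0.35, 0, 1, 0.26, 0, 0.52, 0, 1, 0.36, 0, 0.67, 0, 1, 0.48, 0, 0.82, 0, 1]

```text
t: 19.18
tcp_pos: [0.5825, -0.1305, 0.1818]
tool_rot: [0.524, 0.484, -0.512, 0.479]
force: [-3.5, 1.1, 12.7]
finger_gap: 0.199
```

```bash
python3 - <<'E'
from h import *
arc(45,50,55,60,64);shot('wrist','wt1');red('wt1')
E
```

```text
now lean 39.9 r 0.1653 F [-3.5  1.1 12.7] t 19.175
   45 [0.17, -0.02, 0.17]
   50 [0.35, -0.02, 0.34]
   55 [0.53, -0.02, 0.48]
   60 [0.73, -0.02, 0.62]
   64 [0.9, -0.03, 0.71]
red (296, 101, 38, 30) 438.5
red (295, 43, 40, 48) 1650.5
0 None [184, 180, 169] | 10 None [186, 181, 171] | 20 None [118, 115, 116] | 30 None [162, 157, 160] | 40 None [160, 155, 163] | 50 (np.int64(298), np.int64(331)) [61, 63, 185] | 60 (np.int64(297), np.int64(332)) [60, 61, 175] | 70 (np.int64(296), np.int64(332)) [60, 60, 176] | 80 (np.int64(296), np.int64(333)) [57, 58, 174] | 90 (np.int64(296), np.int64(332)) [91, 92, 163] | 100 None [100, 99, 167] | 110 (np.int64(296), np.int64(333)) [165, 160, 165] | 120 (np.int64(297), np.int64(332)) [166, 160, 163] | 130 (np.int64(299), np.int64(304)) [178, 171, 178] | 140 None [180, 175, 179] | 150 None [179, 173, 177] | 160 None [179, 174, 179] | 170 None [179, 174, 179] |
```

>>> step_arm:
  increments: [0.17, -0.02, 0.17, 0, 1, 0.34, -0.02, 0.34, 0, 1, 0.52, -0.02, 0.48, 0, 1, 0.72, -0.02, 0.62, 0, 1, 0.89, -0.02, 0.72, 0, 1]

```text
t: 19.85
tcp_pos: [0.579, -0.1747, 0.1279]
tool_rot: [0.524, 0.483, -0.512, 0.479]
force: [-1.8, -4.8, 4.6]
finger_gap: 0.201
```

```bash
python3 - <<'E'
from h import *
arc(67,71,75,79,82);shot('wrist','wt2')
E
```

```text
now lean 64.2 r 0.1671 F [-1.8 -4.8  4.6] t 19.85
   67 [0.14, -0.02, 0.02]
   71 [0.32, -0.02, 0.09]
   75 [0.5, -0.02, 0.15]
   79 [0.69, -0.02, 0.19]
   82 [0.83, -0.02, 0.22]
```

>>> step_arm:
  increments: [0.14, -0.02, 0.03, 0, 1, 0.32, -0.02, 0.1, 0, 1, 0.5, -0.02, 0.16, 0, 1, 0.69, -0.02, 0.2, 0, 1, 0.83, -0.02, 0.23, 0, 1]

```text
t: 20.52
tcp_pos: [0.5785, -0.1908, 0.0778]
tool_rot: [0.525, 0.481, -0.513, 0.48]
force: [-1.3, -7.7, 5.6]
finger_gap: 0.197
```

```bash
python3 - <<'E'
from h import *
arc(82,84,86);shot('wrist','wt3');slope('wt3',False);red('wt3')
m=load('wt3')[1]
for l in (60,70,80):
    a=np.radians(l);ax=-hh*np.sin(a)+[0,0,np.cos(a)];n=hh*np.cos(a)+[0,0,np.sin(a)];print(l,'mouth top/bottom edge',proj(m,Hg+.068*ax+.0125*n),proj(m,Hg+.068*ax-.0125*n))
E
```

```text
now lean 82.2 r 0.1681 F [-1.3 -7.7  5.6] t 20.525
   82 [-0.0, -0.03, -0.06]
   84 [0.09, -0.03, -0.05]
   86 [0.19, -0.03, -0.04]
[((299, 158, 38, 8), 238.0), ((297, 168, 42, 198), 7427.5)]
edge 317.0 168 disc 0.0008459652645470897
  pt [0.0534 0.0174] slope -8.8
  pt [ 0.0402 -0.0393] slope 53.5
red (283, 36, 20, 18) 276.0
red (279, 0, 66, 20) 1231.0
0 (np.int64(279), np.int64(344)) [63, 66, 228] | 10 (np.int64(279), np.int64(344)) [68, 72, 231] | 20 None [159, 155, 231] | 30 None [227, 222, 226] | 40 (np.int64(283), np.int64(340)) [144, 137, 145] | 50 (np.int64(286), np.int64(337)) [222, 215, 220] | 60 None [221, 213, 220] | 70 None [204, 198, 203] | 80 None [198, 192, 197] | 90 None [199, 192, 195] | 100 None [199, 193, 198] | 110 None [199, 193, 196] | 120 None [196, 191, 195] | 130 None [198, 193, 198] | 140 None [200, 194, 200] | 150 None [198, 193, 200] | 160 None [77, 147, 247] | 
60 mouth top/bottom edge [310.7 -25.2] [311.6  33.7]
70 mouth top/bottom edge [311.2   9.3] [311.9  47. ]
80 mouth top/bottom edge [311.6  32.3] [312.1  53.1]
```

>>> step_arm:
  increments: [0.05, -0.02, -0.02, 0, 1, 0.1, -0.02, -0.03, 0, 1, 0.15, -0.02, -0.03, 0, 1, 0.19, -0.02, -0.03, 0, 1, 0.19, -0.02, -0.03, 0, 1]

```text
t: 21.2
tcp_pos: [0.579, -0.1916, 0.0672]
tool_rot: [0.525, 0.479, -0.513, 0.482]
force: [-3.3, -9.5, 4.7]
finger_gap: 0.203
```

```bash
python3 - <<'E'
from h import *
arc(86,80);shot('wrist','wt4');red('wt4')
m=load('wt4')[1]
for l in (75,80):
    a=np.radians(l);ax=-hh*np.sin(a)+[0,0,np.cos(a)];n=hh*np.cos(a)+[0,0,np.sin(a)];print(l,'mouth top/bottom edge',proj(m,Hg+.068*ax+.0125*n),proj(m,Hg+.068*ax-.0125*n))
im=load('wt4')[0];cv2.imwrite('pics/m5.png',cv2.resize(im[0:200,220:420],None,fx=3,fy=3,interpolation=2))
E
```

```text
now lean 85.9 r 0.1678 F [-3.3 -9.5  4.7] t 21.2
   86 [0.01, -0.04, -0.06]
   80 [-0.27, -0.03, -0.09]
red (277, 27, 26, 21) 382.5
red (273, 0, 73, 10) 615.5
0 (np.int64(273), np.int64(345)) [61, 67, 228] | 10 None [181, 175, 229] | 20 None [229, 224, 228] | 30 (np.int64(277), np.int64(340)) [122, 117, 127] | 40 (np.int64(280), np.int64(339)) [221, 216, 220] | 50 None [221, 216, 220] | 60 None [222, 218, 221] | 70 None [202, 195, 198] | 80 None [197, 192, 195] | 90 None [200, 192, 195] | 100 None [198, 192, 197] | 110 None [201, 194, 199] | 120 None [201, 195, 199] | 130 None [200, 193, 198] | 140 None [200, 195, 200] | 150 None [197, 194, 200] | 160 None [115, 140, 207] | 170 None [73, 93, 136] | 
75 mouth top/bottom edge [309.1  12.2] [310.   45.1]
80 mouth top/bottom edge [309.4  23.9] [310.1  47.8]
```

View pics/m5.png

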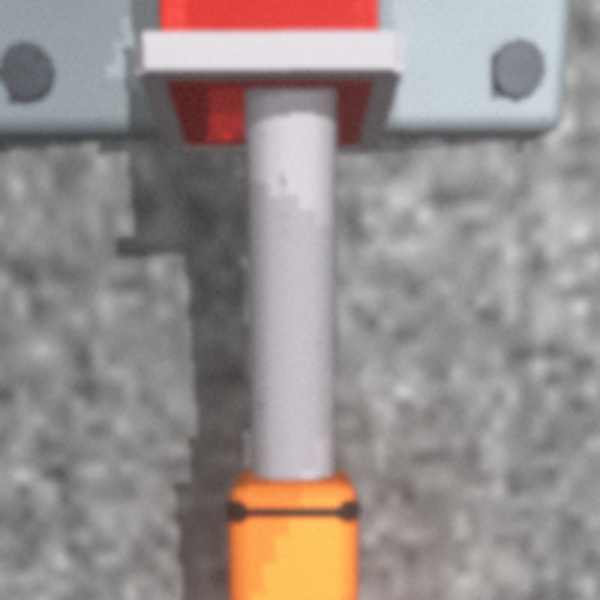

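The socket's end face spans rows 23 to 48, which matches the projection for an 80° lean, so the lever is fully closed with the bar still in it. Next I draw the bar out.

>>> step_arm:
  increments: [-0.2, -0.02, 0, 0, 1, -0.29, -0.02, 0.4, 0, 1, -0.36, -0.02, 0.8, 0, 1, -0.42, -0.02, 1.15, 0, 1, -0.42, -0.02, 1.15, 0, 1]
  grip_force: 60

```text
t: 21.88
tcp_pos: [0.5725, -0.2635, 0.0922]
tool_rot: [0.526, 0.477, -0.513, 0.481]
force: [-0.1, 0.1, -2.2]
finger_gap: 0.194
```

```bash
python3 - <<'E'
from h import *
arc();plan((.4804,-.288,.25,18.45)); slope('wx1');red('wx1')
E
```

```text
now lean 81.2 r 0.2423 F [-0.1  0.1 -2.2] t 21.875
t 21.88 tcp [ 0.5725 -0.2635  0.0922] yaw -4.64 tilt 1.110 F [-0.1  0.1 -2.2] gap 0.194 q6 -0.55
   [-2.631, -1.497, 0.531, -4.619] dist 3.07
[((329, 167, 3, 1), 0.0), ((299, 159, 39, 9), 157.0), ((298, 170, 41, 197), 6111.0)]
edge 313.22222222222223 170 disc 0.0009151778077122683
  pt [0.0531 0.0184] slope -9.9
  pt [ 0.039  -0.0405] slope 55.3
0 None [226, 221, 224] | 10 None [229, 225, 227] | 20 None [228, 225, 227] | 30 None [231, 226, 228] | 40 None [221, 217, 218] | 50 None [210, 204, 206] | 60 None [204, 195, 200] | 70 None [208, 200, 203] | 80 None [214, 205, 210] | 90 None [215, 208, 213] | 100 None [210, 206, 210] | 110 None [213, 209, 212] | 120 None [212, 207, 211] | 130 None [226, 222, 225] | 140 None [230, 224, 229] | 150 None [233, 228, 233] | 160 None [93, 150, 243] |
```

>>> step_arm:
  increments: [-1, 0, 0, 0, 1, -2, -0.3, 0.1, -1, 1, -2.3, -1, 0.4, -3, 1, -2.3, -1.46, 0.62, -4.62, 1, -2.3, -1.46, 0.62, -4.62, 1]

```text
t: 22.55
tcp_pos: [0.4775, -0.2924, 0.2281]
tool_rot: [0.42, 0.572, -0.407, 0.575]
force: [1.5, 0.7, -1.7]
finger_gap: 0.195
```

```bash
python3 - <<'E'
from h import *
plan((.4823,-.2937,.145,18.45),(.4823,-.2937,.1154,18.45)); slope('wr0')
E
```

```text
t 22.55 tcp [ 0.4775 -0.2924  0.2281] yaw 18.40 tilt 1.070 F [ 1.5  0.7 -1.7] gap 0.195 q6 -1.09
   [1.386, 0.069, 0.045, -0.01] dist 1.39
   [0.493, 0.0, 0.0, 0.0] dist 0.49
[((123, 289, 10, 9), 49.0), ((299, 159, 40, 9), 259.0), ((297, 170, 43, 197), 7383.5)]
edge 319.9166666666667 170 disc 0.0009427769430041533
  pt [0.0529 0.0188] slope -10.4
  pt [ 0.0386 -0.0409] slope 55.8
```

>>> step_arm:
  increments: [0.5, 0.07, 0.045, 0, 1, 1.0, 0.07, 0.045, 0, 1, 1.38, 0.07, 0.045, 0, 1, 1.38, 0.07, 0.045, 0, 1, 1.38, 0.07, 0.045, 0, 1]

```text
t: 23.22
tcp_pos: [0.4857, -0.2925, 0.1455]
tool_rot: [0.42, 0.571, -0.407, 0.576]
force: [0.7, -0.1, -0.8]
finger_gap: 0.193
```

```bash
python3 - <<'E'
from h import *
plan((.4823,-.2937,.13,18.45),(.4823,-.2937,.1154,18.45))
E
```

```text
t 23.23 tcp [ 0.4857 -0.2925  0.1455] yaw 18.42 tilt 1.126 F [ 0.7 -0.1 -0.8] gap 0.193 q6 -1.09
   [0.258, -0.061, 0.001, -0.007] dist 0.26
   [0.243, 0.0, 0.0, 0.0] dist 0.24
```

>>> step_arm:
  increments: [0, -0.05, 0, 0, 1, 0, -0.05, 0, 0, 1, 0.1, -0.05, 0, 0, 1, 0.2, -0.05, 0, 0, 1, 0.28, -0.05, 0, 0, 1]
  grip_force: 25

```text
t: 23.85
tcp_pos: [0.4818, -0.2934, 0.128]
tool_rot: [0.42, 0.572, -0.407, 0.575]
force: [-6.0, -1.9, 7.6]
finger_gap: 0.195
```

```bash
python3 - <<'E'
from h import *
plan((.4823,-.2937,.1154,18.45)); slope('wr1')
E
```

```text
t 23.85 tcp [ 0.4818 -0.2934  0.128 ] yaw 18.41 tilt 1.017 F [-6.  -1.9  7.6] gap 0.195 q6 -1.09
   [0.21, 0.006, 0.007, -0.008] dist 0.21
[((48, 338, 14, 11), 84.5), ((299, 159, 40, 9), 249.5), ((297, 169, 43, 198), 7541.0)]
edge 320.0 169 disc 0.0008974375718615347
  pt [0.0532 0.0182] slope -9.7
  pt [ 0.0394 -0.0401] slope 54.8
```

>>> step_arm:
  increments: [-0.04, -0.03, 0, 0, 1, -0.04, -0.03, 0, 0, 1, 0.02, -0.03, 0, 0, 1, 0.06, -0.03, 0, 0, 1, 0.1, -0.03, 0, 0, 1]

```text
t: 24.52
tcp_pos: [0.4807, -0.2936, 0.1243]
tool_rot: [0.42, 0.572, -0.407, 0.576]
force: [-3.4, 5.0, 16.6]
finger_gap: 0.195
```

```bash
python3 - <<'E'
from h import *
plan((.4823,-.2937,.1154,18.45)); slope('wr2')
E
```

```text
t 24.52 tcp [ 0.4807 -0.2936  0.1243] yaw 18.43 tilt 1.059 F [-3.4  5.  16.6] gap 0.195 q6 -1.09
   [0.149, 0.025, 0.011, -0.004] dist 0.15
[((46, 341, 14, 11), 89.0), ((300, 160, 38, 8), 223.5), ((297, 169, 42, 198), 7535.5)]
edge 325.75 169 disc 0.0008962169000022308
  pt [0.0532 0.0181] slope -9.6
  pt [ 0.0394 -0.0401] slope 54.7
```

>>> step_arm:
  increments: [0.04, 0, 0.03, 0, 1, 0.08, 0, 0.03, 0, 1, 0.12, 0, 0.03, 0, 1, 0.15, 0, 0.03, 0, 1, 0.15, 0, 0.03, 0, 1]
  grip_force: 20

```text
t: 25.2
tcp_pos: [0.4806, -0.293, 0.117]
tool_rot: [0.42, 0.573, -0.407, 0.575]
force: [-5.2, 6.1, 16.0]
finger_gap: 0.191
```

```bash
python3 - <<'E'
from h import *
plan((.4823,-.2937,.1154,18.45)); slope('wr3');im,m=load('wr3')
h=np.array([-.316,.9487,0]);g=np.array(sense()['tcp_pos'])+[0,0,.009]
for a in range(0,46,5):
    a=np.radians(a);x=h*np.cos(a)-[0,0,np.sin(a)];z=h*np.sin(a)+[0,0,np.cos(a)];print(round(np.degrees(a)),'seam',proj(m,g+.0555*x+.009*z),'tip',proj(m,g+.1495*x+.004*z))
for v in range(0,30,3): print(v,[im[v,c].tolist() for c in (316,320)],end=' ')
print()
for f in ('wb4','wl1','wr0','wr2','wr3'):
    k=cv2.inRange(cv2.cvtColor(load(f)[0],40),(5,150,90),(18,255,255));r=[int((k[v,280:360]>0).sum()) for v in range(155,240,12)];print(f,'orange widths by row',r)
S=shot('side','sr3');ms=load('sr3')[1]
for c in blobs(S,(5,150,110),(18,255,255),8): print('side',cv2.boundingRect(c),np.round(cv2.minAreaRect(c)[0],1))
for a in (0,10,20,35):
    a=np.radians(a);x=h*np.cos(a)-[0,0,np.sin(a)];print('side pred',round(np.degrees(a)),'end',proj(ms,g-.0515*x),'front',proj(ms,g+.0545*x))
E
```

```text
t 25.20 tcp [ 0.4806 -0.293   0.117 ] yaw 18.46 tilt 1.098 F [-5.2  6.1 16. ] gap 0.191 q6 -1.10
   [0.026, 0.023, 0.02, 0.001] dist 0.04
[((54, 356, 14, 11), 91.0), ((39, 347, 15, 12), 95.0), ((297, 164, 43, 202), 7630.5)]
edge 322.625 164 disc 0.0006816012162204239
  pt [0.0542 0.0148] slope -6.0
  pt [ 0.043  -0.0362] slope 49.3
0 seam [316.7 157.5] tip [ 316.3 -135.6]
5 seam [316.5 153.9] tip [ 315.9 -110.1]
10 seam [316.4 151.5] tip [315.5 -86.2]
15 seam [316.2 150.2] tip [315.2 -63.8]
20 seam [316.1 150. ] tip [315.  -42.6]
25 seam [316.  150.7] tip [314.8 -22.6]
30 seam [315.9 152.2] tip [314.7  -3.6]
35 seam [315.8 154.5] tip [314.5  14.6]
40 seam [315.7 157.5] tip [314.5  31.9]
45 seam [315.6 161. ] tip [314.4  48.6]
0 [[159, 154, 155], [170, 165, 169]] 3 [[162, 157, 160], [175, 167, 172]] 6 [[162, 158, 159], [176, 169, 172]] 9 [[164, 159, 162], [178, 170, 174]] 12 [[164, 157, 161], [177, 170, 174]] 15 [[163, 160, 161], [177, 173, 175]] 18 [[164, 160, 162], [176, 170, 173]] 21 [[166, 159, 162], [178, 172, 175]] 24 [[165, 160, 164], [179, 173, 175]] 27 [[169, 161, 164], [180, 174, 176]] 
wb4 orange widths by row [0, 36, 38, 37, 38, 39, 40, 39]
wl1 orange widths by row [0, 34, 34, 34, 36, 36, 35, 37]
wr0 orange widths by row [0, 28, 42, 43, 42, 42, 40, 39]
wr2 orange widths by row [0, 27, 41, 41, 42, 42, 41, 41]
wr3 orange widths by row [0, 34, 39, 39, 41, 41, 41, 41]
side (261, 267, 7, 22) [264.  277.5]
side (179, 342, 18, 18) [187.3 350.7]
side pred 0 end [265.  289.8] front [265. 257.]
side pred 10 end [264.7 288.2] front [265.2 258.7]
side pred 20 end [264.4 286.2] front [265.5 260.9]
side pred 35 end [264.  282.4] front [265.9 264.7]
```

>>> step_arm:
  increments: [0.03, -0.02, 0, 0, 1, 0.06, -0.02, 0, 0, 1, 0.09, -0.02, 0, 0, 1, 0.12, -0.02, 0, 0, 1, 0.12, -0.02, 0, 0, 1]

```text
t: 25.92
tcp_pos: [0.4806, -0.293, 0.1126]
tool_rot: [0.42, 0.572, -0.406, 0.576]
force: [-1.3, 5.6, 16.1]
finger_gap: 0.193
```

```bash
cat >> h.py <<'E'
def wid(f):
    plan();im=shot('wrist',f);k=cv2.inRange(cv2.cvtColor(im,40),(5,150,90),(18,255,255))
    print('widths',[int((k[v,280:360]>0).sum()) for v in range(143,240,6)]);g=cv2.cvtColor(im,6)
    for v in range(0,90,6): print(v,g[v,296:340:4].tolist())
E
python3 - <<'E'
from h import *
wid('wr4')
k=cv2.inRange(cv2.cvtColor(load('wb4')[0],40),(5,150,90),(18,255,255));print('wb4',[int((k[v,280:360]>0).sum()) for v in range(143,240,6)])
g=cv2.cvtColor(load('wb4')[0],6)
for v in range(0,60,6): print(v,g[v,296:340:4].tolist())
E
```

```text
t 25.93 tcp [ 0.4806 -0.293   0.1126] yaw 18.48 tilt 1.163 F [-1.3  5.6 16.1] gap 0.193 q6 -1.10
widths [0, 0, 0, 0, 0, 18, 37, 38, 39, 39, 39, 39, 40, 39, 39, 41, 41]
0 [47, 24, 31, 28, 31, 29, 32, 34, 38, 42, 42]
6 [45, 31, 27, 28, 25, 26, 27, 26, 27, 22, 30]
12 [31, 31, 29, 26, 30, 25, 29, 30, 29, 29, 32]
18 [33, 29, 25, 32, 54, 135, 149, 54, 25, 24, 30]
24 [33, 31, 29, 34, 124, 157, 168, 151, 40, 44, 46]
30 [46, 30, 41, 72, 139, 160, 171, 168, 84, 47, 54]
36 [42, 36, 31, 77, 139, 161, 172, 170, 109, 59, 34]
42 [39, 35, 28, 82, 139, 162, 174, 171, 113, 53, 40]
48 [34, 43, 35, 85, 142, 161, 172, 170, 115, 55, 37]
54 [26, 37, 33, 83, 145, 164, 173, 173, 113, 30, 34]
60 [35, 34, 31, 84, 145, 164, 176, 171, 115, 36, 35]
66 [40, 36, 33, 89, 144, 164, 174, 172, 116, 40, 37]
72 [39, 36, 33, 93, 145, 164, 177, 172, 116, 36, 46]
78 [38, 37, 38, 94, 146, 167, 177, 174, 121, 59, 57]
84 [40, 38, 46, 97, 147, 166, 177, 175, 128, 60, 62]
wb4 [0, 0, 0, 29, 36, 36, 38, 37, 37, 38, 38, 39, 39, 39, 40, 39, 39]
0 [93, 105, 111, 93, 95, 98, 107, 115, 103, 124, 132]
6 [46, 39, 43, 38, 38, 41, 34, 42, 35, 40, 37]
12 [44, 31, 32, 32, 34, 30, 35, 37, 28, 34, 30]
18 [31, 30, 32, 28, 27, 101, 148, 102, 36, 31, 37]
24 [32, 33, 37, 30, 74, 149, 165, 169, 67, 31, 35]
30 [30, 32, 32, 33, 114, 150, 169, 170, 140, 32, 41]
36 [34, 38, 35, 38, 117, 153, 166, 172, 144, 47, 59]
42 [36, 36, 36, 42, 119, 155, 170, 173, 143, 62, 51]
48 [40, 37, 31, 45, 121, 156, 168, 175, 144, 51, 42]
54 [44, 37, 30, 43, 124, 159, 173, 174, 142, 48, 43]
```

>>> step_arm:
  increments: [0.02, 0, -0.04, 0, 1, 0.03, 0, -0.06, 0, 1, 0.02, 0, -0.06, 0, 0.7, 0, 0, -0.06, 0, 0.6, 0, 0, -0.06, 0, 0.5]

```text
t: 26.6
tcp_pos: [0.4796, -0.2898, 0.1125]
tool_rot: [0.42, 0.572, -0.406, 0.576]
force: [0.2, 0.3, 0.7]
finger_gap: 0.502
```

```bash
python3 - <<'E'
from h import *
wid('wr5')
E
```

```text
t 26.60 tcp [ 0.4796 -0.2898  0.1125] yaw 18.47 tilt 1.165 F [0.2 0.3 0.7] gap 0.502 q6 -1.09
widths [0, 0, 29, 28, 36, 37, 37, 37, 37, 37, 38, 39, 39, 39, 39, 39, 39]
0 [39, 36, 35, 36, 35, 34, 32, 32, 29, 31, 34]
6 [51, 29, 35, 34, 39, 39, 35, 37, 41, 43, 42]
12 [45, 28, 27, 23, 27, 41, 36, 32, 32, 24, 30]
18 [36, 27, 25, 32, 101, 157, 165, 81, 28, 26, 30]
24 [37, 31, 30, 53, 143, 162, 174, 159, 40, 33, 32]
30 [34, 38, 38, 81, 142, 161, 173, 165, 67, 49, 52]
36 [47, 27, 33, 81, 145, 164, 174, 168, 76, 50, 62]
42 [48, 38, 35, 84, 145, 166, 175, 171, 85, 59, 37]
48 [37, 42, 38, 84, 146, 168, 176, 171, 91, 58, 33]
54 [36, 43, 37, 85, 145, 166, 176, 172, 93, 51, 39]
60 [32, 37, 32, 86, 147, 168, 177, 172, 90, 32, 35]
66 [39, 30, 35, 88, 147, 168, 178, 173, 93, 33, 36]
72 [36, 31, 36, 87, 147, 167, 178, 172, 101, 41, 36]
78 [35, 37, 34, 91, 147, 169, 178, 173, 106, 40, 57]
84 [42, 40, 41, 91, 149, 170, 177, 173, 111, 61, 62]
```

>>> step_arm:
  increments: [0, 0, 0, 0, 0.2, 0, 0, 0, 0, 0, -0.3, 0, 0, 0, 0, -0.7, 0, 0, 0, 0, -0.73, 0, -0.15, 0, 0]

```text
t: 27.28
tcp_pos: [0.4771, -0.2829, 0.1579]
tool_rot: [0.42, 0.57, -0.407, 0.577]
force: [-0.5, -0.3, -0.0]
finger_gap: 0.997
```

>>> step_arm:
  increments: [-0.6, 0, 0, 0, 0, -1.2, 0, -0.2, 0, 0, -1.8, 0, -0.4, 0, 0, -2.4, 0, -0.5, 0, 0, -2.4, 0, -0.5, 0, 0]

```text
t: 27.9
tcp_pos: [0.4655, -0.2556, 0.3039]
tool_rot: [0.42, 0.568, -0.407, 0.579]
force: [-0.7, -1.1, 0.7]
finger_gap: 0.999
```

```bash
python3 - <<'E'
from h import *
plan((.4998,-.3589,.2468,19)); shot('wrist','we1');shot('top','te1');shot('side','se1')
O=((5,150,110),(18,255,255))
def ends(f):
    im,m=load(f);c=max(cv2.findContours(cv2.inRange(cv2.cvtColor(im,40),*O),0,2)[0],key=cv2.contourArea)
    bp=cv2.boxPoints(cv2.minAreaRect(c));i=np.argsort([np.linalg.norm(bp[j]-bp[(j+1)%4]) for j in range(4)])[:2]
    return m,sorted([((bp[j]+bp[(j+1)%4])/2) for j in i],key=lambda p:p[1])
a=ends('we1')
for n,X in (('front',(.4641,-.2425,.0986)),('end',(.493,-.3304,.1419))): print(n,'initial point projects to',proj(a[0],X))
print('seen now',np.round(a[1],1).tolist())
# initial wb1 self-consistency
b=ends('wb1');print('wb1',[proj(b[0],X) for X in ((.4641,-.2425,.0986),(.493,-.3304,.1419))],np.round(b[1],1).tolist())
for f in ('top0','te1'):
    im=load(f)[0];d=[c for c in blobs(im,*O,30)];print(f,[(np.round(cv2.minAreaRect(c)[0],1),cv2.contourArea(c)) for c in d])
d=cv2.absdiff(cv2.GaussianBlur(load('top0')[0],(3,3),0),cv2.GaussianBlur(load('te1')[0],(3,3),0)).max(2)
for n,(u,v) in dict(timer=(203,200),weight=(242,167),petri=(321,257),tweez=(308,266),jar=(309,159),marker=(435,262)).items(): print(n,d[v-10:v+11,u-10:u+11].max(),end=' ')
E
```

```text
t 27.90 tcp [ 0.4655 -0.2556  0.3039] yaw 18.49 tilt 1.389 F [-0.7 -1.1  0.7] gap 0.999 q6 -1.05
   [0.952, -0.004, 1.814, -0.102] dist 2.05
front initial point projects to [315.2 155.5]
end initial point projects to [315.6 250. ]
seen now [[317.0, 155.0], [317.0, 250.0]]
wb1 [array([329.3, 146. ]), array([328.7, 242.1])] [[329.0, 146.0], [329.0, 242.0]]
top0 [(array([410.6, 235.3]), 174.0)]
te1 []
timer 2 weight 2 petri 31 tweez 26 jar 2 marker 179
```

>>> step_arm:
  increments: [0, 2.5, -2.5, 2, 0, 0, 2.5, -2.5, 3, 0, 0, 2.5, -2.5, 4.5, 0, 0, 2.5, -2.5, 4.5, 0, 0, 2.5, -2.5, 4.5, 0]

```text
t: 28.68
tcp_pos: [0.5584, -0.063, 0.3019]
tool_rot: [0.523, 0.483, -0.51, 0.483]
force: [-0.1, -0.1, 0.7]
finger_gap: 1.005
```

>>> step_arm:
  increments: [0, 0.5, -2.6, 0, 0, 0, 0.5, -2.6, 0, 0, 0, 0.5, -2.6, 0, 0, 0, 0.5, -2.6, 0, 0, 0, 0.5, -2.6, 0, 0]

```text
t: 29.3
tcp_pos: [0.5982, 0.0892, 0.3032]
tool_rot: [0.522, 0.483, -0.511, 0.482]
force: [0.4, -1.1, 0.7]
finger_gap: 1.0
```

```bash
python3 - <<'E'
from h import *
plan(); im=shot('wrist','we2');m=load('we2')[1];shot('top','te2')
c=max(blobs(im,(100,120,60),(125,255,255),100),key=cv2.contourArea)
for c in blobs(im,(100,120,60),(125,255,255),150)[:3]:
    u,v=cv2.minAreaRect(c)[0];print('blue',cv2.boundingRect(c),'at z .058',onz(m,u,v,.058).round(4))
C=np.array([.5975,.105]);ey=np.array([-.9973,.0732])
for s in (1,-1):
    X=np.r_[C+s*(.04*hh[:2]+.026*ey),.044];print('pin pred px',proj(m,X))
hsv=cv2.cvtColor(im,40);k=cv2.inRange(hsv,(0,120,60),(4,255,255))|cv2.inRange(hsv,(170,120,60),(180,255,255))
for q in cv2.findContours(k,0,2)[0]:
    if cv2.contourArea(q)>100: print('red',cv2.boundingRect(q),cv2.contourArea(q))
for l in (20,70,80):
    a=np.radians(l);ax=-hh*np.sin(a)+[0,0,np.cos(a)];n=hh*np.cos(a)+[0,0,np.sin(a)];print(l,'mouth top/bottom',proj(m,Hg+.068*ax+.0125*n),proj(m,Hg+.068*ax-.0125*n))
for f in ('top0','te2'): print(f,[(np.round(cv2.minAreaRect(c)[0],1),cv2.contourArea(c)) for c in blobs(load(f)[0],(5,150,110),(18,255,255),30)])
d=cv2.absdiff(cv2.GaussianBlur(load('top0')[0],(3,3),0),cv2.GaussianBlur(load('te2')[0],(3,3),0)).max(2)
for n,(u,v) in dict(timer=(203,200),weight=(242,167),petri=(321,257),tweez=(308,266),jar=(309,159),marker=(435,262)).items(): print(n,d[v-10:v+11,u-10:u+11].max(),end=' ')
for f in ('side0',):
    S=shot('side','se2');dd=cv2.absdiff(cv2.GaussianBlur(load(f)[0],(3,3),0),cv2.GaussianBlur(S,(3,3),0)).max(2)
    print('\nside marker',dd[303:323,210:252].max(),'petri',dd[203:217,270:285].max(),'tweez',dd[185:197,272:286].max())
E
```

```text
t 29.30 tcp [0.5982 0.0892 0.3032] yaw -3.90 tilt 0.921 F [ 0.4 -1.1  0.7] gap 1.000 q6 0.02
blue (428, 160, 43, 40) at z .058 [0.764  0.0561 0.058 ]
blue (307, 127, 15, 42) at z .058 [0.5978 0.1079 0.058 ]
pin pred px [292.6 115.2]
pin pred px [334. 179.]
red (305, 243, 20, 57) 1013.0
red (574, 156, 39, 25) 706.0
red (517, 0, 61, 38) 1773.5
20 mouth top/bottom [314.6 285.8] [314.5 299.1]
70 mouth top/bottom [314.5 304. ] [314.5 298.6]
80 mouth top/bottom [314.5 302.2] [314.5 293.9]
top0 [(array([410.6, 235.3]), 174.0)]
te2 [(array([410.5, 235.1]), 170.0)]
timer 2 weight 2 petri 55 tweez 132 jar 90 marker 21 
side marker 14 petri 45 tweez 23
```

```bash
python3 -c "
from station import sign_off; print(sign_off())"
```

```text
the job is handed in; nothing more can be done
None
```

I finished the whole job and handed it in at about 29 s of the 72 s. The sign-off gave no verdict.

- **Cover:** I lowered it over both dowel pins and let go. The wrist picture afterwards showed both pins in their holes and the plate square on the bed. In the last picture the rib's middle was about 2 mm from where I had measured the bed's centre. The clamp arm may cover part of the rib there, so I take that only as a rough check.
- **Lever:** I turned the bar upright against the socket wall and pushed it in until it bottomed, with about 9 N of push-back. I then swung the lever over along its arc. With the bar still in, the socket face matched the projection for an 80° lean, which is fully closed.
- **Bar:** I drew it out and laid it back by pressing the handle into the rear saddle. It first caught the saddle's edge, so I moved it sideways slightly. Before and after, its handle's ends agree within 2 pixels in the wrist view and its centre within 0.2 pixel in the top view.
- **Bystanders:** The timer, weight, jar and marker look unchanged, each in a view where the arm did not cover them. The petri dish and tweezers showed moderate picture differences in every view. I put that down to the arm and its shadow, and the arm went nowhere near them.

**Not measured:** I had no way to read the foot's force on the cover. That the lever stayed shut after the bar came out rests on its spring and on the last picture, which shows it lying down but cannot tell 70° from 80°.

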